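Turn the back-to-front hygrometer round on its hook

ROBOT

A 6-joint arm with a two-finger parallel gripper is mounted at the origin on the work surface. World frame = base frame: x ahead of the robot, y to its left, z up, the work surface at z = 0. Lengths are in m, angles in rad, forces in N, time in s.
With the tool pointing down it reaches from about 0.375 to 0.9 m from the base axis. Payload 3.1 kg.
Tool frame: the origin (TCP) lies between the finger pads; the fingertips stand 14 mm ahead of it and the grasp point (between the pads) lies 5 mm behind it (env.nose_length is the distance from the TCP to the fingertips, in m); z points along the fingers, y is the line along which they close (so a half turn about z gives the same grasp; the last joint's range is limited). The gripper opens to 85 mm and grips with 20 to 120 N. Pads are 22 mm wide; open, the fingers measure 114 mm over their backs; the gripper's body (76 mm by 85 mm) begins 54 mm behind the grasp point. The pads swing forward as they close: fully open they stand 13 mm farther back than shut.
Start: joints at [0.93, 0.527, 1.433, -0, 1.181, -0.178], TCP at [0.278, 0.56, 0.245] pointing down, gripper open.
Joint ranges: [-3.08, 3.08], [-0.75, 2.2], [0.22, 2.44], [-1.43, 4.57], [0, 2.65], [-2.85, 2.85]. Speed limits (rad/s): [2.79, 2.79, 3.14, 3.14, 3.14, 3.14].

INTERFACE

Orientations are given as a unit quaternion [x, y, z, w].
In Python, from cell import env gives the robot as it stands.
- The arm moves only by the tool send_rows, never from a script. Its argument "plan" is a list of rows, each a list of 7 numbers: the shift along the tool's x, y, z in units of 25 mm (1.0 is 25 mm), then the turn, a rotation vector about the tool's x, y, z in units of 6 degrees (1.0 is 6 degrees), then the opening, from 0 (shut) to 1 (fully open). In form: [[dx, dy, dz, rx, ry, rz, claw], ...]. A call has 1 to 10 rows; each row shifts and turns the commanded pose from where the row before left it, along the tool's axes as they then stand; what a row does not reach is not made up. A row lasts 1/12 s, in which the tool goes at most 41.7 mm and 7.16 degrees, less where a joint would pass 70% of its speed; a pose out of reach is approached as far as the arm can. A call is refused whole if a number of a shift passes 1 or a number of a turn 1, either way. A call with a gripper value outside its range is refused whole. The fingers move at their own pace and stop on an object; "newtons" is the grip in N (left out, the last holds). Time passes only in rows, so rows that do not move let the fingers close. It gives the time, the measured TCP pose, the force, the opening and the grip force at its end, in the units of the state.
- env.state(): the state, without advancing time (a new reading comes with each control period).
- env.read_camera(name): name is "scene" or "top"; returns a dict with "frame" (480x640x3 uint8, red, green, blue), "camera_matrix" (3x3 intrinsics, pixels), "R" (3x3) and "t" (3): a world point X has camera coordinates R X + t. Camera axes: x right, y down, z forward; pixel columns grow to the right and rows downward; lengths in m; the calibration is good to about 2 mm. A picture is of the moment at which its call begins. There is no depth.
- env.close_job(): hands the job in; it is judged then, once.
The state is a dict: "time_s": time; "joint_positions": joint angles; "qvel": joint speeds; "joint_efforts": joint torques, N m; "position": TCP position; "orientation": TCP orientation; "wrist_force": force on the tool from outside, world axes, zero at the start; "torque": the same for the moment, N m; "width": finger opening in m; "finger_force": force on a finger pad.
Only numpy, scipy, OpenCV 4.12 (cv2) and the standard library are available. Lean on these libraries where they do the work, as an engineer would, in place of code of your own. Each camera call takes 0.05 s, during which the arm holds its last target. There are 200 camera calls.

TASK

The dial hygrometer under the lamp at the front of the paint shelf has been hung back to front. Take it down, turn it round and hang it back on the same hook by its bail, so that its dial faces outward from the shelf and it hangs straight, let go and at rest. Leave everything else on the desk standing where it is.

Things in the scene. Friction and masses are not known exactly. Their poses are not given: they have to be found in the camera images.
- gauge: Dial hygrometer: rigid plastic housing 54 mm wide (y), 24 mm thick (x), 125 mm tall (z), about 0.16 kg, with a bail on top. Origin: centre of its flat underside, on which it can stand; z up. Its front, ivory with a round white dial above a white thermometer strip, looks to its own -x; its plain dark grey back to +x. At the start it hangs on the hook, back outward (its x against the hook's x).
- dial (a point): Centre of the dial, on the front face: 12 mm to -x of the gauge's mid-plane and 88 mm above its underside.
- front (a point): Point 100 mm straight before the dial, where a reader would look from: it shows which way the dial faces (112 mm to -x of the gauge's mid-plane, 88 mm above its underside).
- bail (a point): Middle of the underside of the bail's top bar, which rests on the hook: 151 mm above the gauge's underside, in mid-width and mid-thickness. The bail is rigid, of 5 mm round bar: two legs and a straight top bar along y; its opening is 29 mm wide and 26 mm high, from the housing's top up.
- hook: J-hook of bent steel strip, 16 mm wide (y), 3 mm thick, on the shelf's front apron; fixed. Origin: middle of the strip's top, 262 mm above the desk; z up, -x points level outward from the shelf. The strip runs level from its plate (13 mm to +x) to an upturned lip (16 to 19 mm to -x, top 10 mm above the strip). A bail at rest must rise 11 to 22 mm to pass the lip, off or on.
- tier: Paint shelf, fixed: black board 540 mm long (y), 200 mm deep (x), top 280 mm above the desk, on posts at its corners. Origin at desk level below the middle of its apron's face (16 mm to +x of the hook's origin); front looks to -x, z up. The hook is up to 50 mm from the middle. Below it all is empty to 90 mm behind the apron. Pliers, 40 mm wide, hang on the apron 235 mm either side of the middle.
- lamp (a point): Centre of the underside of the shelf's black bar lamp, 378 mm above the desk, above the apron (22 mm to +x of the hook's origin). The bar is 400 mm long (shelf's y), 34 mm deep, 18 mm high and fixed: the gripper cannot come straight down on the hook. Its thin arm, 435 mm above the desk, runs from the bar's +y end back to the shelf's rear edge. Paints stand on the shelf up to 386 mm.
- mat: Blue cutting mat with a pale grid, 220 mm (x) by 300 mm (y), 2 mm thick, fixed to the desk. Origin at the centre of its underside. Nothing stands on it within 90 mm of its centre: a handy place to stand something for a moment.
- brush_pot: Black pot with brushes, 84 mm across, 200 mm tall in all, origin at the centre of its underside. Leave alone.
- tub: Yellow plastic tub, 124 mm across, 85 mm tall, origin at the centre of its underside. Leave alone.
- handle: Wooden painting handle with a small figure on top, 40 mm across, 104 mm tall, origin at the centre of its underside. Leave alone.
- paint_a: Green dropper bottle, 25 mm across, 75 mm tall, origin at the centre of its underside. Leave alone.
- paint_b: Red dropper bottle, 25 mm across, 75 mm tall, origin at the centre of its underside. Leave alone.
- primer: Grey spray can with black cap, 66 mm across, 190 mm tall, origin at the centre of its underside. Leave alone.
- palette: Closed wet-palette box, black with a red lid, 132 x 202 x 34 mm, origin at the centre of its underside. Leave alone.
- tape: Roll of masking tape lying flat, 96 mm across, 24 mm tall, origin at the centre of its underside. Leave alone.
Mind the look-alikes: they are no part of the job. Of the things like the gauge, leave any that is purple; of the rest the larger one is meant.

How it is judged:
By the outcome, as a careful person would: the job done as asked, in the order asked, and still so for the second after the job is handed in, with the robot touching nothing.
It also fails if it takes over 59 s, if anything falls off the work surface, if the arm or the gripper's body presses on something with over 40 N, if the wrist force passes 120 N, or if a joint passes its speed limit or range.

## Working session

There is one attempt and no reset: what is moved stays moved. The work goes in short steps, Python scripts to look and compute and a tool call to move; the robot and the scene stay as the last step left them, time stands still between calls to the robot, and variables do not carry over. Pictures are saved under pics/ and viewed, at most 10 in all, crops included, and the job is handed in when it is done.

Besides the shell and the picture viewer there is one more tool, called after "Emit:" as name(argument=value, ...) on one line, values as JSON. send_rows: Moves the arm, as the interface text tells. Its arguments: {"type":"object","properties":{"plan":{"type":"array"},"newtons":{"type":"number"}},"required":["plan"]}

```bash
ls; mkdir -p pics; python3 - <<'E'
from cell import env
import cv2,numpy as np
for n in("scene","top"):
    c=env.read_camera(n); cv2.imwrite(f"pics/{n}0.png",c["frame"][:,:,::-1])
    print(n,np.round(c["camera_matrix"],1).tolist(),np.round(c["R"],4).tolist(),np.round(c["t"],4).tolist())
    print("campos",-c["R"].T@c["t"])
s=env.state();print({k:np.round(v,3).tolist() for k,v in s.items()},env.nose_length)
E
```

```text
pics
scene [[573.6, 0.0, 317.7], [0.0, 573.6, 231.1], [0.0, 0.0, 1.0]] [[0.727, -0.6864, 0.0165], [-0.5274, -0.5737, -0.6266], [0.4395, 0.4469, -0.7792]] [-0.3517, 0.4459, 1.5619]
campos [-0.19566252 -0.68356445  1.50211059]
top [[494.4, 0.0, 325.1], [0.0, 494.4, 246.3], [0.0, 0.0, 1.0]] [[-0.0249, -0.9997, 0.0001], [-0.987, 0.0246, -0.1585], [0.1585, -0.0041, -0.9874]] [0.0259, 0.557, 1.5216]
campos [0.30930235 0.01847562 1.59070679]
{'time_s': 0.1, 'joint_positions': [0.93, 0.528, 1.434, -0.0, 1.181, -0.179], 'qvel': [-0.0, -0.002, -0.003, -0.002, 0.0, 0.0], 'joint_efforts': [-0.0, -44.331, -17.859, -0.0, 0.004, -0.0], 'position': [0.278, 0.559, 0.244], 'orientation': [0.229, 0.973, -0.001, -0.0], 'wrist_force': [-0.467, -0.15, 0.048], 'torque': [0.04, -0.009, -0.026], 'finger_force': 0.0, 'width': 0.086} 0.014
```

View pics/scene0.png

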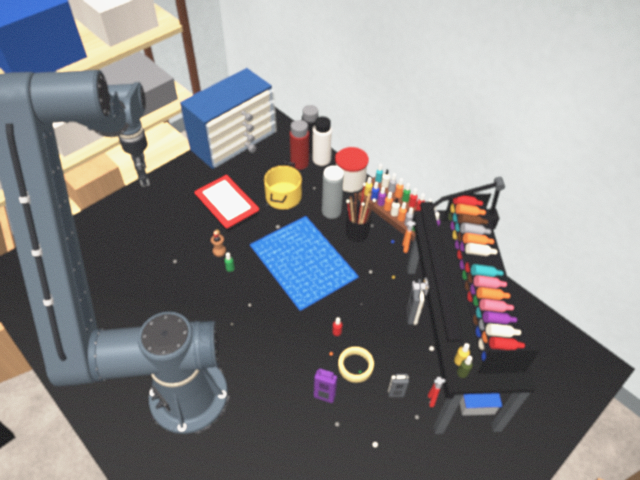

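View pics/top0.png

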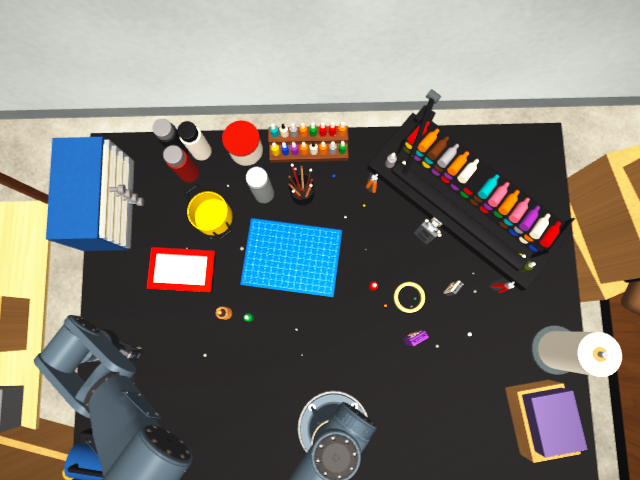

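The candidates are the hanging grey gauge at scene (416,300) / top (429,230), a small grey one standing at scene (398,385) / top (453,288), and a purple one at scene (326,386) / top (416,338). The hanging one fits because it is on the apron, larger than the other grey one, and not purple. I'll confirm with an enlarged crop.

```bash
cat > h.py <<'E'
import cv2,numpy as np
from cell import env
from scipy.spatial.transform import Rotation as Ro
def ray(c,uv):
    K,R,t=map(np.array,(c["camera_matrix"],c["R"],c["t"]))
    d=R.T@np.linalg.inv(K)@np.array([uv[0],uv[1],1.]); return -R.T@t,d/np.linalg.norm(d)
def onz(c,uv,z):
    o,d=ray(c,uv); return o+d*(z-o[2])/d[2]
def tri(c1,a,c2,b):
    o1,d1=ray(c1,a);o2,d2=ray(c2,b)
    s=np.linalg.lstsq(np.c_[d1,-d2],o2-o1,rcond=None)[0]
    p,q=o1+s[0]*d1,o2+s[1]*d2; return (p+q)/2,np.linalg.norm(p-q)
def proj(c,X):
    p=np.array(c["camera_matrix"])@(np.array(c["R"])@np.array(X)+c["t"]); return p[:2]/p[2]
def crop(c,x,y,w,h,k):
    return cv2.resize(c["frame"][y:y+h,x:x+w,::-1],None,fx=k,fy=k,interpolation=cv2.INTER_CUBIC)
E
python3 - <<'E'
from h import *
s,t=env.read_camera("scene"),env.read_camera("top")
g=lambda im:np.clip(255*(im/255.)**.6,0,255).astype(np.uint8)
cv2.imwrite("pics/crop1.png",np.hstack([g(crop(s,385,265,66,100,6)),g(crop(t,397,185,66,100,6))]))
for n,c,R in(("s",s,[(395,215,425,255),(425,372,450,410)]),("t",t,[(360,170,385,195),(488,275,520,297)])):
    hsv=cv2.cvtColor(c["frame"],cv2.COLOR_RGB2HSV)
    for x0,y0,x1,y1 in R:
        m=((hsv[...,1]>120)&(hsv[...,2]>90)&((hsv[...,0]<18)|(hsv[...,0]>170)))[y0:y1,x0:x1]
        yy,xx=np.nonzero(m);print(n,xx.mean()+x0,yy.mean()+y0,len(xx))
E
```

```text
s 403.85472972972974 232.4358108108108 296
s 432.8969696969697 395.5090909090909 165
t 371.75555555555553 185.38888888888889 90
t 500.2323232323232 287.07070707070704 99
```

View pics/crop1.png

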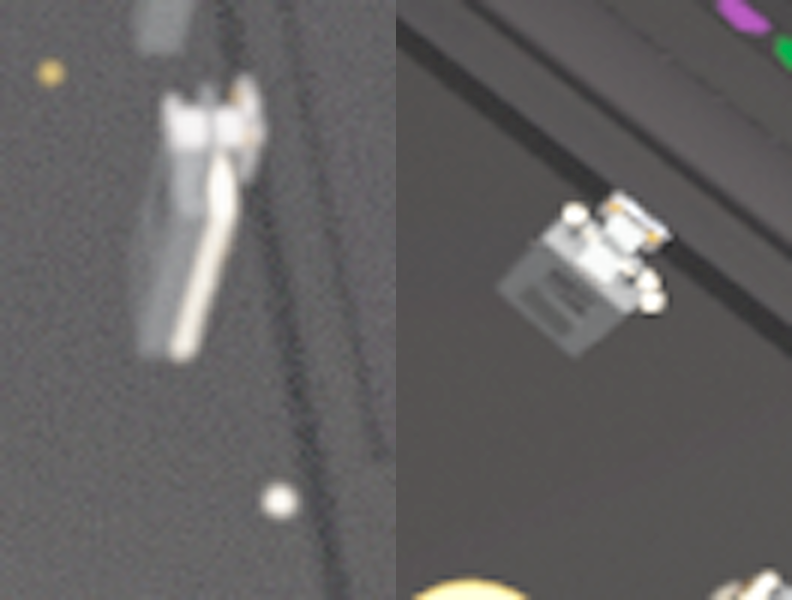

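The crop shows the large grey gauge hanging back outward on the light hook. The hook is at about scene (419,285) / top (431,227), with two orange screws on its plate. The ivory front faces the shelf, so this is the gauge meant. Next I'll triangulate it.

```bash
python3 - <<'E'
from h import *
s,t=env.read_camera("scene"),env.read_camera("top")
P=lambda n,a,b:(print(n,*[np.round(v,4) for v in tri(s,a,t,b)]),tri(s,a,t,b)[0])[1]
a=P("pl+",(403.9,232.4),(371.8,185.4));b=P("pl-",(432.9,395.5),(500.2,287.1))
d=a-b;print("len",np.linalg.norm(d[:2]),"yaw of shelf y",np.degrees(np.arctan2(d[1],d[0])),"mid",(a+b)/2)
P("scr1",(424.5,281.2),(433.5,218.3));P("scr2",(426.7,287.5),(440.2,224.7))
# long straight edges in top view
g=cv2.cvtColor(t["frame"],cv2.COLOR_RGB2GRAY)
g2=np.clip(255*(g/255.)**.5,0,255).astype(np.uint8)
L=cv2.createLineSegmentDetector().detect(g2)[0][:,0]
for l in L:
    if np.hypot(l[2]-l[0],l[3]-l[1])>45 and min(l[0],l[2])>360 and max(l[0],l[2])<570 and max(l[1],l[3])<300:
        q=[onz(t,l[:2],.28),onz(t,l[2:],.28)];e=q[0]-q[1]
        print(l.round(1),np.degrees(np.arctan2(e[1],e[0])).round(2)%180,np.hypot(e[0],e[1]).round(3),*[v[:2].round(4) for v in q])
for uv in[(498,285),(577,357)]: print("bottom corner z=.111",onz(t,(397+(uv[0]-396)/6,185+uv[1]/6),.111))
E
```

```text
pl+ [ 0.6994 -0.1241  0.2307] 0.0007
pl- [ 0.4054 -0.4836  0.1802] 0.0004
len 0.4643657277656871 yaw of shelf y 50.7256211956465 mid [ 0.55241648 -0.30383879  0.20542898]
scr1 [ 0.5909 -0.2846  0.2681] 0.0024
scr2 [ 0.5734 -0.3018  0.2748] 0.0028
[438.1 124.9 559.4 122. ] 90.0 0.34 [ 0.8556 -0.3114] [ 0.8556 -0.6512]
[508.4 280.6 449.7 234.3] 48.97999999999999 0.196 [ 0.4156 -0.4715] [ 0.5442 -0.3236]
[443.6 224.1 525.4 288.4] 48.97 0.273 [ 0.5727 -0.309 ] [ 0.3937 -0.5147]
[391.8 169.4 518.8 268.9] 48.94 0.432 [ 0.7296 -0.1761] [ 0.446  -0.5016]
[380.  173.9 431.7 214.6] 48.94 0.179 [ 0.7175 -0.1429] [ 0.5996 -0.2783]
[515.8 270.5 391.1 172.5] 48.900000000000006 0.424 [ 0.442  -0.4932] [ 0.7207 -0.1736]
[422.5 212.7 379.1 178.5] 48.889999999999986 0.151 [ 0.6056 -0.2536] [ 0.7047 -0.14  ]
bottom corner z=.111 [ 0.58275034 -0.25941892  0.111     ]
bottom corner z=.111 [ 0.54476604 -0.29736533  0.111     ]
```

Emit:
send_rows(plan=[[0,0,-0.9,0,0,0.6,1],[0,0,-0.9,0,0,0.6,1],[0,0,-0.9,0,0,0.6,1],[0,0,-0.9,0,0,0.6,1]])

```text
time_s: 0.63
position: [0.2783, 0.5593, 0.3361]
orientation: [0.351, 0.937, -0.0, -0.0]
wrist_force: [0.4, -0.3, 0.3]
width: 0.0853
finger_force: 0.0
```

```bash
cat > log.py <<'E'
from h import *
import json
s=env.state();f=open("log.jsonl","a");f.write(json.dumps([list(map(float,s[k])) for k in("joint_positions","position","orientation")])+"\n")
E
python3 log.py
```

Emit:
send_rows(plan=[[-0.8,-0.95,0,0,-0.5,0,1],[-0.8,-0.95,0,0,-0.5,0,1],[-0.8,-0.95,0,0.4,-0.5,0,1],[-0.8,-0.95,0,0.4,-0.5,0,1],[-0.8,-0.95,0,0.4,-0.5,0,1],[-0.8,-0.95,0,0,0,0,1]])

```text
time_s: 1.13
position: [0.2741, 0.3749, 0.356]
orientation: [0.348, 0.926, -0.106, 0.1]
wrist_force: [0.4, 0.1, -0.6]
width: 0.0857
finger_force: 0.0
```

```bash
python3 log.py
```

Emit:
send_rows(plan=[[-0.8,-0.9,0,0.5,-0.5,0,1],[-0.8,-0.9,0,0.5,-0.5,0,1],[-0.8,-0.9,0,0.5,-0.5,0,1]])

```text
time_s: 1.38
position: [0.2726, 0.2886, 0.3875]
orientation: [0.346, 0.904, -0.205, 0.145]
wrist_force: [0.9, -0.3, -0.6]
width: 0.0858
finger_force: 0.0
```

```bash
python3 log.py; cat > kin.py <<'E'
from h import *
from scipy.optimize import least_squares
import json
# p: z0,l1,e(elbow offset),l2,L,r0 ; s4,s6 signs, tool frame const
def fk(q,p,s=(1,1)):
    z0,l1,e,l2,L,r0=p
    def T(R,t):M=np.eye(4);M[:3,:3]=R.as_matrix();M[:3,3]=t;return M
    rz=lambda a:Ro.from_rotvec([0,0,a]);ry=lambda a:Ro.from_rotvec([0,a,0])
    return (T(rz(q[0]),[0,0,z0])@T(ry(q[1]),[r0*np.cos(0),0,0])@T(ry(q[2]),[0,0,l1])@T(rz(s[0]*q[3]),[e,0,l2])@T(ry(q[4]),[0,0,0])@T(rz(s[1]*q[5]),[0,0,L]))
if __name__=="__main__":
    D=[json.loads(l) for l in open("log.jsonl")]
    D.append([[.93,.527,1.433,0,1.181,-.178],[.278,.56,.245],[.229,.973,0,0]])
    for s in((1,1),(-1,1),(1,-1),(-1,-1)):
        Ms=[fk(d[0],[.3,.4,0,.4,.2,0],s)[:3,:3] for d in D]
        C=[Ro.from_matrix(m.T@Ro.from_quat(d[2]).as_matrix()) for m,d in zip(Ms,D)]
        print(s,[np.round(c.as_rotvec(),3).tolist() for c in C])
        f=lambda p:np.concatenate([fk(d[0],p,s)[:3,3]-d[1] for d in D]+[1e-4*(p-[.3,.4,0,.4,.2,0])])
        r=least_squares(f,[.3,.4,0,.4,.2,0]);print(r.x.round(4),np.abs(r.fun).max())
E
python3 kin.py; cat log.jsonl
```

```text
(1, 1) [[-0.0, 0.0, 1.571], [-0.0, 0.0, 1.571], [-0.0, 0.0, 1.571], [0.0, 0.001, 1.57]]
[-0.1796  0.8758  0.2308  0.3753 -0.0242 -0.0829] 0.09094709446483445
(-1, 1) [[-0.0, 0.0, 1.571], [0.382, -0.43, 1.46], [0.633, -0.685, 1.487], [0.0, 0.001, 1.57]]
[-0.0826  0.8143  0.2056  0.3793  0.0415 -0.0658] 0.09069007313533106
(1, -1) [[-0.0, 0.0, 1.723], [-0.0, 0.0, 1.689], [-0.0, 0.0, 1.65], [0.0, 0.0, 1.214]]
[-0.1796  0.8758  0.2308  0.3753 -0.0242 -0.0829] 0.09094709446483445
(-1, -1) [[-0.0, 0.0, 1.723], [0.413, -0.413, 1.575], [0.666, -0.666, 1.56], [0.0, 0.0, 1.214]]
[-0.0826  0.8143  0.2056  0.3793  0.0415 -0.0658] 0.09069007313533106
[[0.9305240239720521, 0.44328344955033544, 1.3191185563448493, 8.305965209493016e-06, 1.3798747649970065, 0.07595686943312596], [0.2782780960871807, 0.5593488240874985, 0.3360633320097217], [0.3505097742236615, 0.9365590110361106, -0.00032739736285927534, -9.915496494216008e-05]]
[[0.8580780580421311, 0.262166175930305, 1.5815011239562893, -0.2644210006556747, 1.4349061267170777, 0.059234562532650116], [0.2740715919106388, 0.37491837023577756, 0.35599087938114277], [0.34751646480271714, 0.9262655886978661, -0.10568043064363775, 0.10047891552058356]]
[[0.8253348636566904, 0.21355595023002547, 1.62717751671982, -0.4211061441593848, 1.5924609121261462, 0.03953661503267221], [0.2726325906456846, 0.2886454661769931, 0.3874513007419836], [0.34617244203313924, 0.9038624384598409, -0.20500895165782454, 0.14549454442831494]]
```

```bash
cat > kin.py <<'E'
from h import *
from scipy.optimize import least_squares
import json
rz=lambda a:Ro.from_rotvec([0,0,a]);ry=lambda a:Ro.from_rotvec([0,a,0])
def T(R,t):
    M=np.eye(4);M[:3,:3]=R.as_matrix();M[:3,3]=t;return M
def fk(q,p):
    z0,l1,e,l2,L,y0,w=p
    return T(rz(q[0]),[0,0,z0])@T(ry(q[1]),[0,y0,0])@T(ry(q[2]),[0,0,l1])@T(rz(q[3]),[e,0,l2])@T(ry(q[4]),[0,w,0])@T(rz(q[5]+np.pi/2),[0,0,L])
def fit():
    D=[json.loads(l) for l in open("log.jsonl")]
    D.append([[.93,.527,1.433,0,1.181,-.178],[.278,.56,.245],[.229,.973,0,0]])
    x0=np.array([.3,.4,0,.4,.2,.1,0])
    r=least_squares(lambda p:np.concatenate([fk(d[0],p)[:3,3]-d[1] for d in D]+[1e-5*(p-x0)]),x0)
    return r.x,np.abs(r.fun).max()
if __name__=="__main__": print(fit())
E
python3 kin.py
```

```text
(array([ 2.75278856e-01,  5.87044951e-01,  1.13097684e-01,  3.91912517e-01,
        2.84069774e-01,  1.11983159e-01, -5.36756699e-04]), np.float64(0.000393107544038096))
```

```bash
cat >> kin.py <<'E'
lo=np.array([-3.08,-.75,.22,-1.43,0,-2.85]);hi=np.array([3.08,2.2,2.44,4.57,2.65,2.85])
P,_=fit()
AX=np.radians(-41.06)
UX=np.array([np.cos(AX),np.sin(AX),0]);UY=np.array([-np.sin(AX),np.cos(AX),0]);Z=np.array([0,0,1.])
def tool(yaw,down,flip=1):
    "tool z along yaw, pitched down by `down` deg; tool y horizontal"
    a,b=np.radians([yaw,down]);z=np.array([np.cos(a)*np.cos(b),np.sin(a)*np.cos(b),-np.sin(b)])
    y=flip*np.array([-np.sin(a),np.cos(a),0]);return np.c_[np.cross(y,z),y,z]
def ik(pos,R,q0):
    M=lambda q:fk(q,P)
    def f(q):
        m=M(q);return np.r_[(m[:3,3]-pos)*5,(Ro.from_matrix(m[:3,:3].T@R)).as_rotvec()]
    r=least_squares(f,np.clip(q0,lo+.01,hi-.01),bounds=(lo,hi));return r.x,np.abs(r.fun).max()
E
cat > t1.py <<'E'
from kin import *
t=env.read_camera("top")
hsv=cv2.cvtColor(t["frame"],cv2.COLOR_RGB2HSV)
m=((abs(hsv[...,0].astype(int)-103)<12)&(hsv[...,1]>120)&(hsv[...,2]>120)).astype(np.uint8);m[:,:225]=0;m[:210]=0;m[305:]=0;m[:,360:]=0
(cx,cy),wh,a=cv2.minAreaRect(np.argwhere(m)[:,::-1].astype(np.float32))
mat=onz(t,(cx,cy),.002);print("mat",mat,wh,a)
for n,uv,z in(("handle",(223,313),.1),("green",(248,317),.07),("tub",(210,213),.08),("pot",(301,190),.1),("primer",(260,180),.19)): print(n,onz(t,uv,z).round(3))
H=.619*UX+.1605*UY+.262*Z;print("hook",H)
q0=np.array(env.state()["joint_positions"])
yx=np.degrees(AX)
def show(n,pos,R,q):
    best=min((ik(pos,R,g) for g in(q,[-.4,.5,1.4,0,1.2,-.8],[.2,.4,1.5,1.3,1.3,0],[.2,.4,1.5,-1.2,1.3,0],[.2,.4,1.5,3,1.3,0])),key=lambda r:r[1]+.02*np.abs(r[0]-q).sum())
    print(n,best[0].round(2),round(best[1],4));return best[0]
g=np.array([H[0],H[1],.111+.066])
for fl in(1,-1):
    R=tool(yx,30,fl);off=.005*R[:,2]
    q=show(f"stage{fl}",g+off-.14*UX+.0*Z,R,q0);q=show("grasp",g+off,R,q);q=show("out",g+off-.12*UX+.02*Z,R,q);qo=q
    for d in(-36,-50,-65,144,130):
        R2=tool(yx+d,30,fl);p=np.array([mat[0],mat[1],.068])
        q2=show(f"  place{d}",p+.005*R2[:,2],R2,qo)
        R3=tool(yx+d+180,30,-fl)
        q3=show("    regr",p+.005*R3[:,2],R3,q2)
    R=tool(yx,30,-fl);show("hang",g+R[:,2]*.005,R,q0)
E
python3 t1.py
```

```text
mat [0.53231948 0.12350978 0.002     ] (94.29881286621094, 68.19647979736328) 7.594643592834473
handle [0.354 0.322 0.1  ]
green [0.341 0.252 0.07 ]
tub [0.666 0.369 0.08 ]
pot [0.728 0.083 0.1  ]
primer [0.736 0.199 0.19 ]
hook [ 0.57216397 -0.28556898  0.262     ]
stage1 [-0.51  0.75  2.44  3.35  1.09  1.58] 0.0105
grasp [-0.59  0.7   2.12  3.3   0.73  1.51] 0.0
out [-0.54  0.67  2.4   3.33  0.97  1.55] 0.0
  place-36 [ 0.46  0.98  1.63 -1.11  1.23  1.02] 0.0
    regr [-0.38  0.98  1.64  0.81  1.39 -1.13] 0.0
  place-50 [ 0.42  1.01  1.5  -0.92  1.39  0.99] 0.0
    regr [-0.43  0.96  1.78  1.    1.24 -1.18] 0.0
  place-65 [ 0.37  1.04  1.36 -0.76  1.56  1.01] 0.0
    regr [-0.47  0.95  1.94  1.26  1.11 -1.3 ] 0.0
  place144 [-0.38  0.98  1.64  0.81  1.39  2.01] 0.0
    regr [ 0.46  0.98  1.63 -1.11  1.23 -2.12] 0.0
  place130 [-0.43  0.96  1.78  1.    1.24  1.96] 0.0
    regr [ 0.42  1.01  1.5  -0.92  1.39 -2.15] 0.0
hang [-0.59  0.7   2.12  3.3   0.73 -1.63] 0.0
stage-1 [-0.51  0.75  2.44  3.35  1.09 -1.56] 0.0105
grasp [-0.59  0.7   2.12  3.3   0.73 -1.63] 0.0
out [-0.54  0.67  2.4   3.33  0.97 -1.59] 0.0
  place-36 [ 0.46  0.98  1.63 -1.11  1.23 -2.12] 0.0
    regr [-0.38  0.98  1.64  0.81  1.39  2.01] 0.0
  place-50 [ 0.42  1.01  1.5  -0.92  1.39 -2.15] 0.0
    regr [-0.43  0.96  1.78  1.    1.24  1.96] 0.0
  place-65 [ 0.37  1.04  1.36 -0.76  1.56 -2.14] 0.0
    regr [-0.47  0.95  1.94  1.26  1.11  1.84] 0.0
  place144 [-0.38  0.98  1.64  0.81  1.39 -1.13] 0.0
    regr [ 0.46  0.98  1.63 -1.11  1.23  1.02] 0.0
  place130 [-0.43  0.96  1.78  1.    1.24 -1.18] 0.0
    regr [ 0.42  1.01  1.5  -0.92  1.39  0.99] 0.0
hang [-0.59  0.7   2.12  3.3   0.73  1.51] 0.0
```

```bash
cat > plan.py <<'E'
from kin import *
class S:
    "simulated commanded state; turn()/go() print constant rows and check joints by continuation IK"
    def __init__(s,q=None):
        st=env.state();s.q=np.array(st["joint_positions"]) if q is None else np.array(q)
        s.p=np.array(st["position"]);s.R=Ro.from_quat(st["orientation"]).as_matrix()
    def _run(s,d,rv,n,name):
        qs=[s.q];e=0
        for i in range(n):
            s.p=s.p+s.R@d*.025;s.R=s.R@Ro.from_rotvec(np.radians(6*rv)).as_matrix()
            q,er=ik(s.p,s.R,qs[-1]);qs.append(q);e=max(e,er)
        qs=np.array(qs);s.q=qs[-1]
        print(f"{name}: {n} rows d={d.round(3).tolist()} r={rv.round(3).tolist()} | p={s.p.round(3).tolist()} q={s.q.round(2).tolist()} err={e:.3f} v={np.abs(np.diff(qs,axis=0)).max(0).round(2).tolist()} J4J5rng={qs[:,3].min():.2f}..{qs[:,3].max():.2f},{qs[:,4].min():.2f}..{qs[:,4].max():.2f}")
    def turn(s,R,name="turn",n=None):
        rv=Ro.from_matrix(s.R.T@R).as_rotvec()/np.radians(6);n=n or int(np.ceil(np.linalg.norm(rv)));s._run(np.zeros(3),rv/n,n,name)
    def yaw(s,deg,name="yaw",n=None):
        n=n or int(np.ceil(abs(deg)/6));s._run(np.zeros(3),s.R.T@Z*deg/6/n,n,name)
    def go(s,p,name="go",n=None,step=.9):
        d=s.R.T@(np.array(p)-s.p)/.025;n=n or int(np.ceil(np.abs(d).max()/step));s._run(d/n,np.zeros(3),n,name)
yx=-41.06
H=.619*UX+.1605*UY+.262*Z
def at(g,R): return np.array(g)+.005*R[:,2]   # TCP for grasp point g
E
python3 - <<'E'
from plan import *
s=S();print(s.R.round(2).tolist())
for n,C in(("A",(.42,.08,.40)),):
    s.go(C); s.turn(tool(103,35,-1)); s.yaw(yx-103); s.turn(tool(yx,30,-1))
    g=np.array([H[0],H[1],.177]);R=tool(yx,30,-1)
    s.go(at(g-.11*UX,R),"stage"); s.go(at(g,R),"grasp"); s.go(at(g+.018*Z,R),"lift"); s.go(at(g+.018*Z-.10*UX,R),"out")
    s.go((.45,-.05,.30),"mid"); 
    s.yaw(103-yx); s.go(at((.53,.10,.069),s.R),"place")
    s.go(s.p-.09*s.R[:,2],"back");s.go(s.p+.17*Z,"up");s.turn(tool(-77,30,1),"over")
    R=tool(-77,30,1);s.go(at((.53,.10,.069),R)-.09*R[:,2],"down");s.go(at((.53,.10,.069),R),"in")
    s.go((.48,.0,.30),"lift");s.yaw(-162);s.yaw(-162);s.go(at(g+.018*Z-.1*UX,s.R));s.go(at(g+.018*Z,s.R))
E
```

```text
[[-0.72, 0.69, 0.12], [0.56, 0.67, -0.48], [-0.41, -0.27, -0.87]]
go: 11 rows d=[-0.825, -0.147, 0.387] r=[0.0, 0.0, 0.0] | p=[0.42, 0.08, 0.4] q=[0.25, 0.13, 1.7, -0.53, 1.35, -0.45] err=0.000 v=[0.05, 0.02, 0.02, 0.01, 0.02, 0.05] J4J5rng=-0.53..-0.43,1.35..1.60
turn: 16 rows d=[0.0, 0.0, 0.0] r=[-0.262, 0.852, 0.299] | p=[0.42, 0.08, 0.4] q=[-0.53, 0.31, 1.71, 0.67, 1.83, -0.82] err=0.000 v=[0.06, 0.03, 0.02, 0.09, 0.04, 0.05] J4J5rng=-0.53..0.67,1.35..1.83
yaw: 25 rows d=[0.0, 0.0, 0.0] r=[-0.787, 0.0, 0.551] | p=[0.42, 0.08, 0.4] q=[0.25, -0.05, 1.99, -0.8, 0.82, 2.85] err=0.189 v=[0.14, 0.04, 0.05, 1.42, 0.19, 1.54] J4J5rng=-1.12..1.19,0.12..1.83
turn: 1 rows d=[0.0, 0.0, 0.0] r=[0.0, 0.833, -0.0] | p=[0.42, 0.08, 0.4] q=[0.24, -0.06, 2.01, -0.84, 0.78, 2.85] err=0.242 v=[0.01, 0.01, 0.02, 0.04, 0.04, 0.0] J4J5rng=-0.84..-0.80,0.78..0.82
stage: 15 rows d=[-0.189, 0.469, 0.876] r=[0.0, 0.0, 0.0] | p=[0.492, -0.216, 0.175] q=[-0.55, 0.73, 2.38, 3.32, 1.02, -1.58] err=0.402 v=[0.07, 0.38, 0.25, 4.51, 1.01, 4.43] J4J5rng=-1.20..3.32,0.01..1.02
grasp: 5 rows d=[0.44, -0.0, 0.762] r=
[... 2415 characters left out ...]
-0.51, 0.65, 1.46, 0.49, 1.96, 2.05] err=0.000 v=[0.04, 0.03, 0.06, 0.07, 0.08, 0.08] J4J5rng=-1.14..0.49,1.25..2.20
yaw: 27 rows d=[0.0, 0.0, 0.0] r=[0.866, 0.0, 0.5] | p=[0.48, 0.0, 0.3] q=[0.16, 0.33, 2.22, 4.45, 0.76, 0.9] err=0.015 v=[0.12, 0.03, 0.06, 0.35, 0.09, 0.18] J4J5rng=0.49..4.45,0.58..1.96
go: 9 rows d=[0.055, -0.689, 0.859] r=[0.0, 0.0, 0.0] | p=[0.5, -0.223, 0.193] q=[-0.55, 0.66, 2.35, 3.32, 0.92, 1.54] err=0.000 v=[0.08, 0.04, 0.04, 0.15, 0.03, 0.11] J4J5rng=3.32..4.45,0.74..0.92
go: 4 rows d=[-0.5, -0.001, 0.866] r=[0.0, 0.0, 0.0] | p=[0.575, -0.288, 0.193] q=[-0.59, 0.66, 2.12, 3.31, 0.68, 1.5] err=0.000 v=[0.01, 0.01, 0.06, 0.0, 0.07, 0.01] J4J5rng=3.31..3.32,0.68..0.92
```

```bash
cat > t2.py <<'E'
from plan import *
import sys
Y1,B,W=float(sys.argv[1]),float(sys.argv[2]),float(sys.argv[3])
s=S();g=np.array([H[0],H[1],.177]);M=(.52,.09,.069);OUT=g-.09*UX
s.go((.45,.02,.36)); s.turn(tool(Y1+20,45,-1)); s.turn(tool(W,B,-1),"toW")
s.go(at(OUT,s.R)+[0,0,.02],"stage"); s.yaw(yx-W,"yawpick",30)
R=s.R;s.go(at(g,R),"grasp"); s.go(at(g+.018*Z,R),"lift"); s.go(at(OUT+.02*Z,R),"out")
s.yaw(W-yx,"yaw1",30);s.go((.48,.05,.25),"mid");s.yaw(Y1-W);s.go(at(M,s.R),"place")
s.go(s.p-.09*s.R[:,2],"back");s.go(s.p+.17*Z,"up");R=tool(Y1-180,B,1);s.turn(R,"over")
s.go(at(M,R)-.09*R[:,2],"down");s.go(at(M,R),"in")
s.go((.48,.02,.28),"lift");s.yaw(-180,"yaw-180");s.yaw(W-Y1,"yawW");s.go(at(OUT,s.R)+[0,0,.02],"stage");s.yaw(yx-W,"yawhang",30)
s.go(at(g+.018*Z,s.R),"hang")
E
for a in "60 25 30" "80 25 40"; do echo == $a; python3 t2.py $a | grep -v "^$" | sed 's/ d=.*|/|/'; done
```

```text
== 60 25 30
go: 12 rows| p=[0.45, 0.02, 0.36] q=[0.1, 0.18, 1.76, -0.55, 1.18, -0.53] err=0.000 v=[0.06, 0.02, 0.03, 0.02, 0.04, 0.05] J4J5rng=-0.55..-0.43,1.18..1.60
turn: 16 rows| p=[0.45, 0.02, 0.36] q=[-0.65, 0.25, 1.81, 0.68, 1.53, -0.67] err=0.000 v=[0.05, 0.01, 0.03, 0.09, 0.03, 0.03] J4J5rng=-0.55..0.68,1.18..1.53
toW: 9 rows| p=[0.45, 0.02, 0.36] q=[-0.91, 0.12, 2.35, 1.39, 1.15, -0.83] err=0.000 v=[0.04, 0.02, 0.06, 0.11, 0.05, 0.04] J4J5rng=0.68..1.39,1.15..1.53
stage: 11 rows| p=[0.508, -0.224, 0.195] q=[-1.14, 0.71, 2.01, 1.3, 1.21, -1.12] err=0.000 v=[0.04, 0.07, 0.05, 0.01, 0.01, 0.07] J4J5rng=1.30..1.39,1.15..1.21
yawpick: 30 rows| p=[0.508, -0.224, 0.195] q=[-0.53, 0.73, 2.36, 3.33, 1.09, -1.58] err=0.000 v=[0.04, 0.0, 0.03, 0.08, 0.02, 0.03] J4J5rng=1.30..3.33,1.08..1.21
grasp: 5 rows| p=[0.576, -0.289, 0.175] q=[-0.59, 0.76, 2.15, 3.29, 0.9, -1.61] err=0.000 v=[0.01, 0.01, 0.04, 0.01, 0.04, 0.01] J4J5rng=3.29..3.33,0.90..1.09
lift: 1 rows| p=[0.576, -0.289, 0.193] q=[-0.59, 0.71, 2.15, 3.3, 0.85, -1.62] err=0.000 v=[0.0, 0.05, 0.0, 0.01, 0.05, 0.01] J4J5rng=3.29..3
[... 5460 characters left out ...]
 v=[0.04, 0.02, 0.06, 0.08, 0.07, 0.08] J4J5rng=-0.94..0.89,1.55..2.24
yawW: 7 rows| p=[0.48, 0.02, 0.28] q=[-0.83, 0.44, 2.3, 1.43, 1.16, 2.0] err=0.000 v=[0.03, 0.02, 0.06, 0.11, 0.06, 0.04] J4J5rng=0.89..1.43,1.16..1.55
stage: 10 rows| p=[0.508, -0.224, 0.195] q=[-1.12, 0.73, 1.9, 1.14, 1.31, 2.08] err=0.000 v=[0.05, 0.03, 0.05, 0.04, 0.02, 0.02] J4J5rng=1.14..1.43,1.16..1.31
yawhang: 30 rows| p=[0.508, -0.224, 0.195] q=[-0.53, 0.73, 2.36, 3.33, 1.09, 1.56] err=0.000 v=[0.04, 0.01, 0.03, 0.09, 0.03, 0.03] J4J5rng=1.14..3.33,1.08..1.31
hang: 4 rows| p=[0.576, -0.289, 0.193] q=[-0.59, 0.71, 2.15, 3.3, 0.85, 1.52] err=0.000 v=[0.02, 0.01, 0.05, 0.01, 0.07, 0.01] J4J5rng=3.30..3.33,0.85..1.09
```

```bash
python3 t2.py 80 25 40 | head -5 | sed 's/q=.*//'
```

```text
go: 12 rows d=[-0.887, -0.165, 0.578] r=[0.0, 0.0, 0.0] | p=[0.45, 0.02, 0.36] 
turn: 14 rows d=[0.0, 0.0, 0.0] r=[-0.269, 0.86, 0.397] | p=[0.45, 0.02, 0.36] 
toW: 11 rows d=[0.0, 0.0, 0.0] r=[-0.748, 0.275, 0.524] | p=[0.45, 0.02, 0.36] 
stage: 10 rows d=[-0.788, 0.895, -0.128] r=[0.0, 0.0, 0.0] | p=[0.508, -0.224, 0.195] 
yawpick: 30 rows d=[0.0, 0.0, 0.0] r=[-0.408, -0.0, 0.19] | p=[0.508, -0.224, 0.195]
```

Emit:
send_rows(plan=[[-0.89,-0.16,0.58,0,0,0,1],[-0.89,-0.16,0.58,0,0,0,1],[-0.89,-0.16,0.58,0,0,0,1],[-0.89,-0.16,0.58,0,0,0,1],[-0.89,-0.16,0.58,0,0,0,1],[-0.89,-0.16,0.58,0,0,0,1],[-0.89,-0.16,0.58,0,0,0,1],[-0.89,-0.16,0.58,0,0,0,1],[-0.89,-0.16,0.58,0,0,0,1],[-0.89,-0.16,0.58,0,0,0,1]])

```text
time_s: 2.27
position: [0.4237, 0.0683, 0.3602]
orientation: [0.346, 0.904, -0.203, 0.145]
wrist_force: [-0.1, 0.1, 0.3]
width: 0.0852
finger_force: 0.0
```

Emit:
send_rows(plan=[[-0.89,-0.16,0.58,0,0,0,1],[-0.89,-0.16,0.58,0,0,0,1],[0,0,0,-0.27,0.86,0.4,1],[0,0,0,-0.27,0.86,0.4,1],[0,0,0,-0.27,0.86,0.4,1],[0,0,0,-0.27,0.86,0.4,1],[0,0,0,-0.27,0.86,0.4,1],[0,0,0,-0.27,0.86,0.4,1],[0,0,0,-0.27,0.86,0.4,1],[0,0,0,-0.27,0.86,0.4,1]])

```text
time_s: 3.1
position: [0.4539, 0.025, 0.3556]
orientation: [0.52, 0.844, 0.06, -0.113]
wrist_force: [-0.8, 0.1, 0.3]
width: 0.085
finger_force: 0.0
```

Emit:
send_rows(plan=[[0,0,0,-0.27,0.86,0.4,1],[0,0,0,-0.27,0.86,0.4,1],[0,0,0,-0.27,0.86,0.4,1],[0,0,0,-0.27,0.86,0.4,1],[0,0,0,-0.27,0.86,0.4,1],[0,0,0,-0.27,0.86,0.4,1],[0,0,0,-0.75,0.27,0.52,1],[0,0,0,-0.75,0.27,0.52,1],[0,0,0,-0.75,0.27,0.52,1],[0,0,0,-0.75,0.27,0.52,1]])

```text
time_s: 3.93
position: [0.4537, 0.0243, 0.3548]
orientation: [0.691, 0.57, 0.358, -0.263]
wrist_force: [1.0, 0.2, 0.0]
width: 0.0852
finger_force: 0.0
```

Emit:
send_rows(plan=[[0,0,0,-0.75,0.27,0.52,1],[0,0,0,-0.75,0.27,0.52,1],[0,0,0,-0.75,0.27,0.52,1],[0,0,0,-0.75,0.27,0.52,1],[0,0,0,-0.75,0.27,0.52,1],[0,0,0,-0.75,0.27,0.52,1],[0,0,0,-0.75,0.27,0.52,1],[0,0,0,0,0,0,1]])

```text
time_s: 4.6
position: [0.451, 0.0271, 0.3542]
orientation: [0.793, 0.285, 0.506, -0.186]
wrist_force: [-1.4, -0.3, -0.5]
width: 0.0854
finger_force: 0.0
```

```bash
cat > t3.py <<'E'
from plan import *
s=S();print("z",s.R[:,2].round(3),"want",tool(40,25,-1)[:,2].round(3),"q",s.q.round(2))
g=np.array([H[0],H[1],.177]);OUT=g-.09*UX
s.go(at(OUT,tool(40,25,-1))+[0,0,.02],"stage"); s.turn(tool(yx,25,-1),"yawpick",16)
E
python3 t3.py
```

```text
z [ 0.696  0.583 -0.419] want [ 0.694  0.583 -0.423] q [-0.89  0.2   2.28  1.28  1.25 -0.85]
stage: 11 rows d=[-0.699, 0.836, -0.145] r=[0.0, 0.0, 0.0] | p=[0.508, -0.224, 0.195] q=[-1.12, 0.73, 1.9, 1.14, 1.31, -1.05] err=0.000 v=[0.04, 0.06, 0.05, 0.02, 0.01, 0.05] J4J5rng=1.14..1.28,1.25..1.31
yawpick: 16 rows d=[0.0, 0.0, 0.0] r=[-0.765, 0.001, 0.352] | p=[0.508, -0.224, 0.195] q=[-0.53, 0.73, 2.36, 3.33, 1.09, -1.58] err=0.000 v=[0.08, 0.01, 0.06, 0.17, 0.05, 0.06] J4J5rng=1.14..3.33,1.08..1.31
```

Emit:
send_rows(plan=[[-0.7,0.84,-0.15,0,0,0,1],[-0.7,0.84,-0.15,0,0,0,1],[-0.7,0.84,-0.15,0,0,0,1],[-0.7,0.84,-0.15,0,0,0,1],[-0.7,0.84,-0.15,0,0,0,1],[-0.7,0.84,-0.15,0,0,0,1],[-0.7,0.84,-0.15,0,0,0,1],[-0.7,0.84,-0.15,0,0,0,1],[-0.7,0.84,-0.15,0,0,0,1],[-0.7,0.84,-0.15,0,0,0,1]])

```text
time_s: 5.43
position: [0.5062, -0.2072, 0.2104]
orientation: [0.792, 0.288, 0.506, -0.184]
wrist_force: [-0.8, 0.6, -0.2]
width: 0.0852
finger_force: 0.0
```

Emit:
send_rows(plan=[[-0.7,0.84,-0.15,0,0,0,1],[0,0,0,-0.68,0,0.31,1],[0,0,0,-0.68,0,0.31,1],[0,0,0,-0.68,0,0.31,1],[0,0,0,-0.68,0,0.31,1],[0,0,0,-0.68,0,0.31,1],[0,0,0,-0.68,0,0.31,1],[0,0,0,-0.68,0,0.31,1],[0,0,0,-0.68,0,0.31,1],[0,0,0,-0.68,0,0.31,1]])

```text
time_s: 6.27
position: [0.5113, -0.2295, 0.1973]
orientation: [0.842, -0.003, 0.54, 0.005]
wrist_force: [0.5, 0.9, -0.9]
width: 0.0855
finger_force: 0.0
```

Emit:
send_rows(plan=[[0,0,0,-0.68,0,0.31,1],[0,0,0,-0.68,0,0.31,1],[0,0,0,-0.68,0,0.31,1],[0,0,0,-0.68,0,0.31,1],[0,0,0,-0.68,0,0.31,1],[0,0,0,-0.68,0,0.31,1],[0,0,0,-0.68,0,0.31,1],[0,0,0,-0.68,0,0.31,1],[0,0,0,-0.68,0,0.31,1],[0,0,0,0,0,0,1]])

```text
time_s: 7.1
position: [0.5143, -0.2257, 0.1981]
orientation: [0.789, -0.29, 0.508, 0.189]
wrist_force: [-0.1, 0.1, 1.1]
width: 0.0853
finger_force: 0.0
```

```bash
python3 log.py; cat > t4.py <<'E'
from plan import *
s=S();print("z",s.R[:,2].round(3),"want",tool(yx,25,-1)[:,2].round(3),"q",s.q.round(2))
sc,t=env.read_camera("scene"),env.read_camera("top")
g=lambda im:np.clip(255*(im/255.)**.6,0,255).astype(np.uint8)
cv2.imwrite("pics/stage.png",np.hstack([g(crop(sc,370,235,99,150,4)),g(crop(t,375,165,99,150,4))]))
print("hook px",proj(sc,H),proj(t,H),"gauge bottom",proj(sc,H-.151*Z),proj(t,H-.151*Z),"tcp",proj(sc,s.p),proj(t,s.p))
R=tool(yx,25,-1);s.turn(R,"fix",1);s.go(at(np.array([H[0],H[1],.177]),R),"grasp",6)
E
python3 t4.py
```

```text
z [ 0.692 -0.593 -0.412] want [ 0.683 -0.595 -0.423] q [-0.53  0.73  2.34  3.33  1.08 -1.59]
hook px [420.19194915 286.74091295] [433.53400273 225.80368443] gauge bottom [411.76314999 316.58179628] [422.77397236 235.7097742 ] tcp [385.2730957  298.43716466] [408.91074455 250.70571735]
fix: 1 rows d=[0.0, 0.0, 0.0] r=[-0.074, -0.113, 0.066] | p=[0.514, -0.226, 0.198] q=[-0.52, 0.72, 2.34, 3.34, 1.05, -1.59] err=0.000 v=[0.01, 0.01, 0.01, 0.02, 0.03, 0.0] J4J5rng=3.33..3.34,1.05..1.08
grasp: 6 rows d=[0.106, 0.047, 0.594] r=[0.0, 0.0, 0.0] | p=[0.576, -0.289, 0.175] q=[-0.59, 0.76, 2.15, 3.29, 0.9, -1.61] err=0.000 v=[0.01, 0.01, 0.03, 0.01, 0.03, 0.0] J4J5rng=3.29..3.34,0.90..1.05
```

View pics/stage.png

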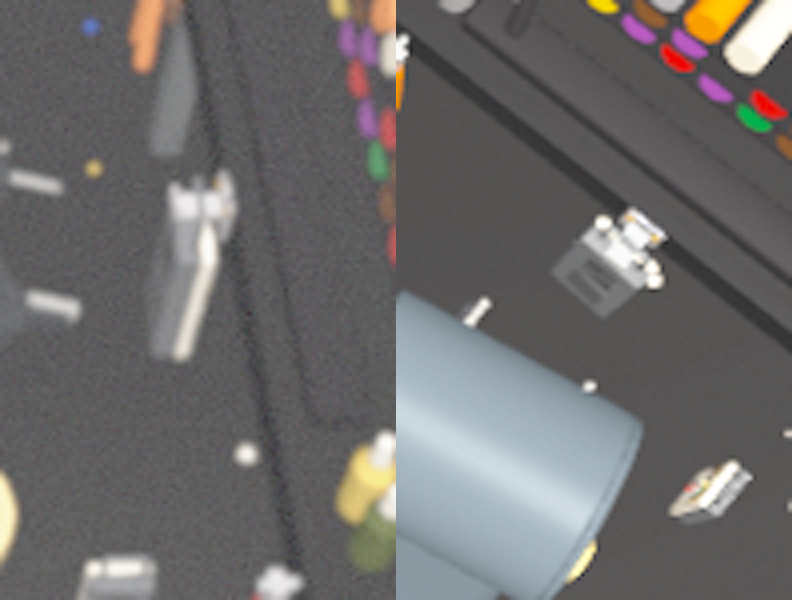

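The crop shows the open fingers at scene (385,281) and (390,311), straddling the line to the gauge. The projected hook at (420,287) matches the one seen. I'm closing in to grasp.

Emit:
send_rows(plan=[[0,0,0,-0.07,-0.11,0.07,1],[0.11,0.05,0.6,0,0,0,1],[0.11,0.05,0.6,0,0,0,1],[0.11,0.05,0.6,0,0,0,1],[0.11,0.05,0.6,0,0,0,1],[0.11,0.05,0.6,0,0,0,1],[0.11,0.05,0.6,0,0,0,1],[0,0,0,0,0,0,1]])

```text
time_s: 7.87
position: [0.5734, -0.2961, 0.1743]
orientation: [0.789, -0.298, 0.502, 0.191]
wrist_force: [0.1, 0.2, -0.1]
width: 0.0855
finger_force: 0.0
```

Emit:
send_rows(plan=[[0,0,0,0,0,0,0.7],[0,0,0,0,0,0,0.65],[0,0,0,0,0,0,0.62],[0,0,0,0,0,0,0.5],[0,0,0,0,0,0,0.5],[0,0,0,0,0,0,0.3],[0,0,0,0,0,0,0.3],[0,0,0,0,0,0,0.3]], newtons=60)

```text
time_s: 8.53
position: [0.5719, -0.2916, 0.1737]
orientation: [0.79, -0.298, 0.501, 0.189]
wrist_force: [-0.4, 0.6, -0.1]
width: 0.0541
finger_force: 60.6
```

```bash
cat > t5.py <<'E'
from plan import *
s=S();st=env.state();print(s.p.round(4),s.R[:,2].round(3),st["width"],st["finger_force"],st["wrist_force"].round(1) if hasattr(st["wrist_force"],"round") else st["wrist_force"])
s.go(s.p+.017*Z,"lift",2);s.go(s.p-.09*UX+.003*Z,"out");s.yaw(81,"yaw",18)
E
python3 t5.py
```

```text
[ 0.5719 -0.2916  0.1737] [ 0.679 -0.597 -0.427] 0.054082353210453946 60.56244645867537 [-0.4  0.6 -0.1]
lift: 2 rows d=[0.307, 0.0, -0.145] r=[0.0, 0.0, 0.0] | p=[0.572, -0.292, 0.191] q=[-0.59, 0.71, 2.15, 3.3, 0.85, -1.62] err=0.000 v=[0.0, 0.02, 0.0, 0.0, 0.02, 0.0] J4J5rng=3.29..3.30,0.85..0.90
out: 4 rows d=[-0.357, 0.004, -0.827] r=[0.0, 0.0, 0.0] | p=[0.504, -0.232, 0.194] q=[-0.56, 0.73, 2.36, 3.31, 1.08, -1.58] err=0.000 v=[0.01, 0.01, 0.05, 0.01, 0.06, 0.01] J4J5rng=3.30..3.31,0.85..1.08
yaw: 18 rows d=[0.0, 0.0, 0.0] r=[0.678, 0.001, -0.32] | p=[0.504, -0.232, 0.194] q=[-1.14, 0.73, 1.89, 1.13, 1.31, -1.05] err=0.000 v=[0.07, 0.01, 0.05, 0.15, 0.05, 0.06] J4J5rng=1.13..3.31,1.07..1.31
```

Emit:
send_rows(plan=[[0.15,0,-0.07,0,0,0,0.3],[0.15,0,-0.07,0,0,0,0.3],[0.15,0,-0.07,0,0,0,0.3],[0.15,0,-0.07,0,0,0,0.3],[0,0,0,0,0,0,0.3],[0,0,0,0,0,0,0.3]])

```text
time_s: 9.03
position: [0.5667, -0.2905, 0.1829]
orientation: [0.795, -0.303, 0.491, 0.187]
wrist_force: [-4.8, -4.8, -19.0]
width: 0.0529
finger_force: 65.1
```

```bash
cat > t6.py <<'E'
from plan import *
import sys
s=S();st=env.state();print(s.p.round(4),"z",s.R[:,2].round(3),"y",s.R[:,1].round(3),"q",s.q.round(3),"tau",np.round(st["torque"],2),np.round(st["wrist_force"],1),np.round(st["width"],4))
sc,t=env.read_camera("scene"),env.read_camera("top")
g=lambda im:np.clip(255*(im/255.)**.6,0,255).astype(np.uint8)
cv2.imwrite(f"pics/{sys.argv[1]}.png",np.hstack([g(crop(sc,385,255,66,100,6)),g(crop(t,397,185,66,100,6))]))
E
python3 t6.py lift
```

```text
[ 0.5667 -0.2905  0.1829] z [ 0.667 -0.595 -0.448] y [-0.666 -0.746 -0.   ] q [-0.596  0.717  2.153  3.301  0.837 -1.618] tau [ 2.16  2.55 -1.02] [ -4.8  -4.8 -19. ] 0.0529
```

View pics/lift.png

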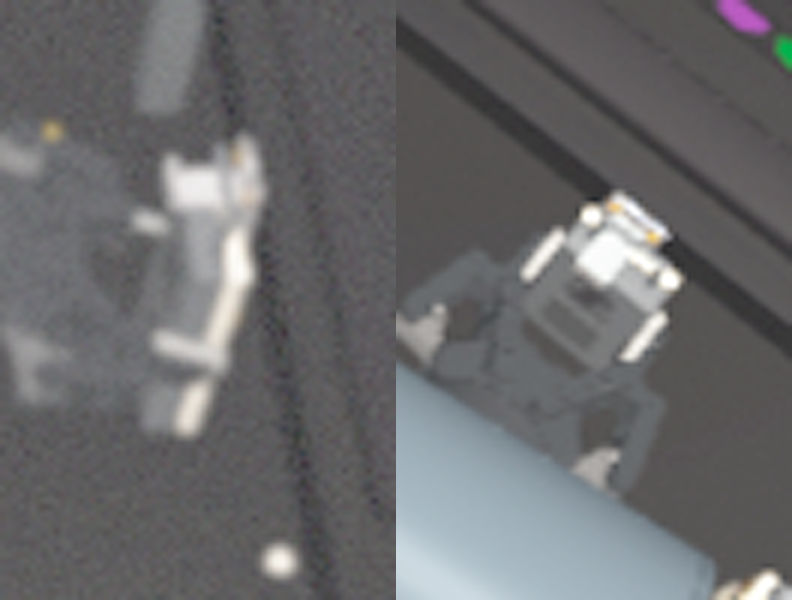

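The picture shows the grasp is good, but the gauge's ivory corners at top (429,221) and (442,231) have moved inward under the apron's lower edge and jam there. I'll lower it, pull out 8 mm while it is still within the hook, then lift.

Emit:
send_rows(plan=[[-0.2,0,0.1,0,0,0,0.3],[-0.2,0,0.1,0,0,0,0.3],[-0.1,0,0.05,0,0,0,0.3],[-0.07,0,-0.15,0,0,0,0.3],[-0.07,0,-0.15,0,0,0,0.3],[0,0,0,0,0,0,0.3]])

```text
time_s: 9.63
position: [0.5659, -0.2861, 0.1771]
orientation: [0.79, -0.298, 0.501, 0.189]
wrist_force: [-0.2, 0.4, -1.8]
width: 0.0534
finger_force: 62.2
```

```bash
python3 -c "
from plan import *
s=S();st=env.state();print(s.p.round(4),'ux',s.p@UX,'uy',s.p@UY,'z',s.R[:,2].round(3),np.round(st['wrist_force'],1),np.round(st['torque'],2),st['width'])"
```

```text
[ 0.5659 -0.2861  0.1771] ux 0.614655687876416 uy 0.15597346984491803 z [ 0.679 -0.598 -0.426] [-0.2  0.4 -1.8] [0.48 0.56 0.02] 0.053433015075751815
```

Emit:
send_rows(plan=[[0.12,0,-0.055,0,0,0,0.3],[0.12,0,-0.055,0,0,0,0.3],[0.12,0,-0.055,0,0,0,0.3],[0.12,0,-0.055,0,0,0,0.3],[0,0,0,0,0,0,0.3]])

```text
time_s: 10.05
position: [0.5665, -0.287, 0.1911]
orientation: [0.79, -0.298, 0.502, 0.19]
wrist_force: [-1.3, -0.3, -1.9]
width: 0.0535
finger_force: 62.2
```

Emit:
send_rows(plan=[[-0.07,0,-0.15,0,0,0,0.3],[-0.07,0,-0.15,0,0,0,0.3],[-0.07,0,-0.15,0,0,0,0.3],[0,0,0,0,0,0,0.3]])

```text
time_s: 10.38
position: [0.5557, -0.2777, 0.189]
orientation: [0.791, -0.298, 0.5, 0.189]
wrist_force: [-0.2, 0.4, -2.8]
width: 0.0535
finger_force: 62.2
```

Emit:
send_rows(plan=[[-0.08,0,-0.16,0,0,0,0.3],[-0.08,0,-0.17,0,0,0,0.3],[-0.08,0,-0.17,0,0,0,0.3],[-0.08,0,-0.17,0,0,0,0.3],[0,0,0,0,0,0,0.3]])

```text
time_s: 10.8
position: [0.5419, -0.2654, 0.1891]
orientation: [0.791, -0.298, 0.5, 0.189]
wrist_force: [0.4, 0.6, -1.5]
width: 0.0534
finger_force: 62.2
```

```bash
python3 t6.py out1; python3 -c "
from plan import *
s=S();print(s.p@UX-H@UX);
s.go(s.p-.055*UX+.006*Z,'out2');s.yaw(81,'yaw',18);s.go((.48,.05,.25),'mid')"
```

```text
[ 0.5419 -0.2654  0.1891] z [ 0.678 -0.597 -0.429] y [-0.661 -0.751  0.001] q [-0.58   0.72   2.241  3.3    0.949 -1.603] tau [ 0.47  0.55 -0.04] [ 0.4  0.6 -1.5] 0.0534
-0.03489572308450384
out2: 3 rows d=[-0.241, 0.004, -0.697] r=[0.0, 0.0, 0.0] | p=[0.501, -0.23, 0.196] q=[-0.55, 0.73, 2.37, 3.31, 1.09, -1.58] err=0.000 v=[0.01, 0.01, 0.04, 0.01, 0.05, 0.01] J4J5rng=3.30..3.31,0.95..1.09
yaw: 18 rows d=[0.0, 0.0, 0.0] r=[0.678, 0.001, -0.32] | p=[0.501, -0.23, 0.196] q=[-1.14, 0.73, 1.9, 1.13, 1.31, -1.06] err=0.000 v=[0.07, 0.01, 0.05, 0.15, 0.05, 0.06] J4J5rng=1.13..3.31,1.08..1.31
mid: 11 rows d=[0.432, -0.833, 0.449] r=[0.0, 0.0, 0.0] | p=[0.48, 0.05, 0.25] q=[-0.76, 0.54, 2.36, 1.58, 1.11, -1.31] err=0.000 v=[0.06, 0.02, 0.05, 0.06, 0.02, 0.03] J4J5rng=1.13..1.58,1.11..1.31
```

View pics/out1.png

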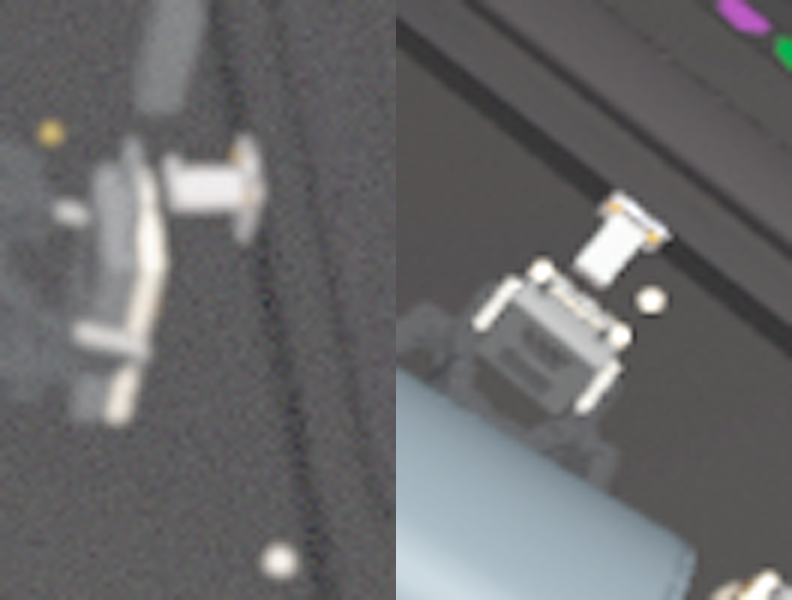

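The gauge is off the hook: the hook strip is now bare at top (434,226), and the gauge is held at about top (425,238). I'm carrying it to the mat.

Emit:
send_rows(plan=[[-0.24,0,-0.7,0,0,0,0.3],[-0.24,0,-0.7,0,0,0,0.3],[-0.24,0,-0.7,0,0,0,0.3],[0,0,0,0.68,0,-0.32,0.3],[0,0,0,0.68,0,-0.32,0.3],[0,0,0,0.68,0,-0.32,0.3],[0,0,0,0.68,0,-0.32,0.3],[0,0,0,0.68,0,-0.32,0.3],[0,0,0,0.68,0,-0.32,0.3],[0,0,0,0.68,0,-0.32,0.3]])

```text
time_s: 11.73
position: [0.5013, -0.2305, 0.1956]
orientation: [0.842, -0.071, 0.533, 0.045]
wrist_force: [0.5, -0.4, -1.9]
width: 0.0534
finger_force: 62.7
```

Emit:
send_rows(plan=[[0,0,0,0.68,0,-0.32,0.3],[0,0,0,0.68,0,-0.32,0.3],[0,0,0,0.68,0,-0.32,0.3],[0,0,0,0.68,0,-0.32,0.3],[0,0,0,0.68,0,-0.32,0.3],[0,0,0,0.68,0,-0.32,0.3],[0,0,0,0.68,0,-0.32,0.3],[0,0,0,0.68,0,-0.32,0.3],[0,0,0,0.68,0,-0.32,0.3],[0,0,0,0.68,0,-0.32,0.3]])

```text
time_s: 12.57
position: [0.5012, -0.2306, 0.1958]
orientation: [0.805, 0.258, 0.509, -0.163]
wrist_force: [0.4, -0.0, -2.7]
width: 0.0535
finger_force: 62.7
```

Emit:
send_rows(plan=[[0,0,0,0.68,0,-0.32,0.3],[0.43,-0.83,0.45,0,0,0,0.3],[0.43,-0.83,0.45,0,0,0,0.3],[0.43,-0.83,0.45,0,0,0,0.3],[0.43,-0.83,0.45,0,0,0,0.3],[0.43,-0.83,0.45,0,0,0,0.3],[0.43,-0.83,0.45,0,0,0,0.3],[0.43,-0.83,0.45,0,0,0,0.3],[0.43,-0.83,0.45,0,0,0,0.3],[0.43,-0.83,0.45,0,0,0,0.3]])

```text
time_s: 13.4
position: [0.4842, -0.0009, 0.2406]
orientation: [0.794, 0.288, 0.504, -0.182]
wrist_force: [1.0, -0.4, -2.8]
width: 0.0531
finger_force: 62.8
```

Emit:
send_rows(plan=[[0.43,-0.83,0.45,0,0,0,0.3],[0.43,-0.83,0.45,0,0,0,0.3],[0,0,0,0,0,0,0.3]])

```text
time_s: 13.65
position: [0.4774, 0.0548, 0.2513]
orientation: [0.793, 0.289, 0.503, -0.186]
wrist_force: [-0.3, -0.1, -1.7]
width: 0.0536
finger_force: 63.1
```

```bash
cat > t7.py <<'E'
from plan import *
s=S();print(s.p.round(3),"z",s.R[:,2].round(3),"yaw",np.degrees(np.arctan2(s.R[1,2],s.R[0,2])),"pitch",np.degrees(np.arcsin(-s.R[2,2])),"ydown",s.R[2,1],s.q.round(2))
s.turn(tool(80,25,-1),"yaw",8);R=s.R;s.go(at((.52,.09,.10),R),"above");s.go(at((.52,.09,.066),R),"place")
E
python3 t7.py
```

```text
[0.477 0.055 0.251] z [ 0.69   0.586 -0.426] yaw 40.338172246665636 pitch 25.201103415694128 ydown -0.003800276067519315 [-0.75  0.54  2.37  1.58  1.12 -1.3 ]
yaw: 8 rows d=[0.0, 0.0, 0.0] r=[0.748, 0.002, -0.355] | p=[0.477, 0.055, 0.251] q=[-0.67, 0.61, 1.93, 0.93, 1.47, -1.04] err=0.000 v=[0.02, 0.01, 0.05, 0.12, 0.05, 0.06] J4J5rng=0.93..1.58,1.12..1.47
above: 6 rows d=[-0.796, 0.239, 0.714] r=[0.0, 0.0, 0.0] | p=[0.521, 0.094, 0.098] q=[-0.55, 0.93, 1.88, 1.08, 1.27, -1.25] err=0.000 v=[0.02, 0.06, 0.02, 0.03, 0.04, 0.04] J4J5rng=0.93..1.08,1.27..1.47
place: 2 rows d=[-0.616, 0.0, 0.287] r=[0.0, 0.0, 0.0] | p=[0.521, 0.094, 0.064] q=[-0.55, 1.0, 1.87, 1.1, 1.25, -1.31] err=0.000 v=[0.0, 0.03, 0.01, 0.01, 0.01, 0.03] J4J5rng=1.08..1.10,1.25..1.27
```

Emit:
send_rows(plan=[[0,0,0,0.75,0,-0.355,0.3],[0,0,0,0.75,0,-0.355,0.3],[0,0,0,0.75,0,-0.355,0.3],[0,0,0,0.75,0,-0.355,0.3],[0,0,0,0.75,0,-0.355,0.3],[0,0,0,0.75,0,-0.355,0.3],[0,0,0,0.75,0,-0.355,0.3],[0,0,0,0.75,0,-0.355,0.3]])

```text
time_s: 14.32
position: [0.4805, 0.0481, 0.25]
orientation: [0.648, 0.543, 0.41, -0.343]
wrist_force: [0.3, 0.1, -1.3]
width: 0.0529
finger_force: 63.1
```

Emit:
send_rows(plan=[[-0.8,0.24,0.71,0,0,0,0.3],[-0.8,0.24,0.71,0,0,0,0.3],[-0.8,0.24,0.71,0,0,0,0.3],[-0.8,0.24,0.71,0,0,0,0.3],[-0.8,0.24,0.71,0,0,0,0.3],[-0.8,0.24,0.71,0,0,0,0.3],[-0.36,0,0.17,0,0,0,0.3],[-0.36,0,0.17,0,0,0,0.3],[0,0,0,0,0,0,0.3]])

```text
time_s: 15.07
position: [0.5235, 0.0868, 0.075]
orientation: [0.649, 0.54, 0.411, -0.343]
wrist_force: [-0.3, -0.4, -1.3]
width: 0.0533
finger_force: 63.1
```

Emit:
send_rows(plan=[[-0.1,0,0.046,0,0,0,0.3],[-0.1,0,0.046,0,0,0,0.3],[0,0,0,0,0,0,0.3]])

```text
time_s: 15.32
position: [0.5239, 0.0867, 0.0713]
orientation: [0.649, 0.541, 0.412, -0.342]
wrist_force: [-0.5, -1.1, -2.6]
width: 0.0531
finger_force: 63.1
```

Emit:
send_rows(plan=[[-0.07,0,0.03,0,0,0,0.3],[-0.07,0,0.03,0,0,0,0.3],[0,0,0,0,0,0,0.3]])

```text
time_s: 15.57
position: [0.5238, 0.0869, 0.067]
orientation: [0.649, 0.541, 0.411, -0.343]
wrist_force: [0.4, -0.2, -1.0]
width: 0.0537
finger_force: 63.1
```

Emit:
send_rows(plan=[[-0.06,0,0.03,0,0,0,0.3],[-0.06,0,0.03,0,0,0,0.3],[0,0,0,0,0,0,0.3]])

```text
time_s: 15.82
position: [0.524, 0.0876, 0.0666]
orientation: [0.647, 0.539, 0.414, -0.345]
wrist_force: [-1.1, -4.9, 11.6]
width: 0.0536
finger_force: 62.9
```

Emit:
send_rows(plan=[[0.04,0,-0.02,0,0,0,0.3],[0,0,0,0,0,0,0.75],[0,0,0,0,0,0,1],[0,0,0,0,0,0,1],[0,0,0,0,0,0,1],[0,0,0,0,0,0,1],[0,0,0,0,0,0,1]])

```text
time_s: 16.4
position: [0.5237, 0.0873, 0.0645]
orientation: [0.649, 0.541, 0.411, -0.343]
wrist_force: [-0.2, 0.0, -0.3]
width: 0.0853
finger_force: 0.0
```

Emit:
send_rows(plan=[[0,0,-0.4,0,0,0,1],[0,0,-0.9,0,0,0,1],[0,0,-0.9,0,0,0,1],[0,0,-0.9,0,0,0,1],[0,0,-0.9,0,0,0,1],[0,0,0,0,0,0,1]])

```text
time_s: 16.9
position: [0.5088, -0.0064, 0.1083]
orientation: [0.65, 0.541, 0.412, -0.34]
wrist_force: [1.2, -0.6, -0.4]
width: 0.0857
finger_force: 0.0
```

```bash
cat > t8.py <<'E'
from plan import *
s=S();print(s.p.round(3),"yaw",np.degrees(np.arctan2(s.R[1,2],s.R[0,2])),s.q.round(2))
sc,t=env.read_camera("scene"),env.read_camera("top")
g=lambda im:np.clip(255*(im/255.)**.7,0,255).astype(np.uint8)
cv2.imwrite("pics/mat.png",np.hstack([g(crop(sc,265,195,88,120,4.5)),g(crop(t,262,190,88,120,4.5))]))
M=np.array([.5225,.082,0])
for h in(.002,.127,.158): print(h,proj(sc,M+[0,0,h]).round(1),proj(t,M+[0,0,h]).round(1))
s.go(s.p+.19*Z,"up");s.turn(tool(-100,25,1),"over")
R=s.R;s.go(at((M[0],M[1],.068),R)-.10*R[:,2],"down");s.go(at((M[0],M[1],.068),R),"in")
E
python3 t8.py
```

```text
[ 0.509 -0.006  0.108] yaw 79.2384222977254 [-0.72  0.91  1.82  0.92  1.36 -1.22]
0.002 [308.9 269.4] [303.8 259.6]
0.127 [309.1 245.6] [302.  254.1]
0.158 [309.2 239.2] [301.5 252.6]
up: 8 rows d=[0.858, 0.005, -0.408] r=[0.0, 0.0, 0.0] | p=[0.509, -0.006, 0.298] q=[-0.72, 0.56, 1.77, 0.89, 1.61, -0.9] err=0.000 v=[0.0, 0.05, 0.01, 0.01, 0.03, 0.04] J4J5rng=0.89..0.92,1.36..1.61
over: 22 rows d=[0.0, 0.0, 0.0] r=[0.003, -0.982, -0.006] | p=[0.509, -0.006, 0.298] q=[0.23, 0.64, 1.58, -0.98, 1.6, 0.75] err=0.000 v=[0.06, 0.05, 0.01, 0.11, 0.06, 0.1] J4J5rng=-0.98..0.89,1.18..1.61
down: 11 rows d=[0.896, -0.007, -0.286] r=[0.0, 0.0, 0.0] | p=[0.537, 0.167, 0.108] q=[0.47, 1.03, 1.3, -0.82, 1.68, 0.95] err=0.000 v=[0.02, 0.04, 0.04, 0.02, 0.01, 0.03] J4J5rng=-0.98..-0.82,1.60..1.68
in: 5 rows d=[-0.0, 0.0, 0.8] r=[0.0, 0.0, 0.0] | p=[0.522, 0.078, 0.066] q=[0.36, 1.05, 1.47, -0.9, 1.5, 1.04] err=0.000 v=[0.02, 0.01, 0.04, 0.02, 0.04, 0.02] J4J5rng=-0.90..-0.82,1.50..1.68
```

View pics/mat.png

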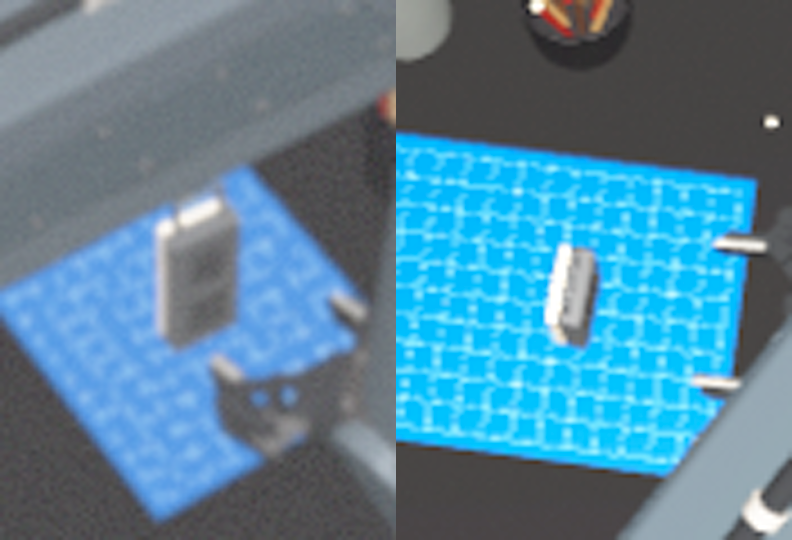

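The gauge stands upright on the mat, with its top at top (301,254), within 1 px of my estimate. The front, toward +y, is clear. I'll go up and over to grasp it from the dial side.

```bash
cat > t9.py <<'E'
from plan import *
s=S();M=np.array([.5225,.082,0])
s.go(s.p+.19*Z,"up");R=tool(-100.8,25,1);s.turn(R,"over")
pre=at((M[0],M[1],.068),R)-.10*R[:,2]
s.go([pre[0],pre[1],s.p[2]],"across");s.go(pre,"down");s.go(pre+.1*R[:,2],"in")
E
python3 t9.py
```

```text
up: 8 rows d=[0.859, 0.001, -0.406] r=[0.0, 0.0, 0.0] | p=[0.508, -0.003, 0.298] q=[-0.72, 0.56, 1.78, 0.89, 1.61, -0.9] err=0.000 v=[0.0, 0.05, 0.01, 0.01, 0.03, 0.04] J4J5rng=0.89..0.92,1.36..1.61
over: 22 rows d=[0.0, 0.0, 0.0] r=[0.001, -0.983, 0.003] | p=[0.508, -0.003, 0.298] q=[0.24, 0.65, 1.57, -0.97, 1.62, 0.75] err=0.000 v=[0.06, 0.05, 0.01, 0.11, 0.06, 0.1] J4J5rng=-0.97..0.89,1.18..1.62
across: 7 rows d=[0.416, -0.008, -0.893] r=[0.0, 0.0, 0.0] | p=[0.539, 0.167, 0.298] q=[0.47, 0.78, 1.25, -0.86, 1.88, 0.73] err=0.000 v=[0.04, 0.02, 0.05, 0.02, 0.04, 0.01] J4J5rng=-0.97..-0.86,1.62..1.88
down: 8 rows d=[0.859, -0.0, 0.4] r=[0.0, 0.0, 0.0] | p=[0.539, 0.167, 0.108] q=[0.47, 1.03, 1.29, -0.81, 1.69, 0.95] err=0.000 v=[0.0, 0.03, 0.01, 0.01, 0.03, 0.03] J4J5rng=-0.86..-0.81,1.69..1.88
in: 5 rows d=[0.0, -0.0, 0.8] r=[0.0, 0.0, 0.0] | p=[0.522, 0.078, 0.066] q=[0.35, 1.05, 1.46, -0.89, 1.51, 1.04] err=0.000 v=[0.02, 0.01, 0.04, 0.02, 0.04, 0.02] J4J5rng=-0.89..-0.81,1.51..1.69
```

Emit:
send_rows(plan=[[0.86,0,-0.41,0,0,0,1],[0.86,0,-0.41,0,0,0,1],[0.86,0,-0.41,0,0,0,1],[0.86,0,-0.41,0,0,0,1],[0.86,0,-0.41,0,0,0,1],[0.86,0,-0.41,0,0,0,1],[0.86,0,-0.41,0,0,0,1],[0.86,0,-0.41,0,0,0,1],[0,0,0,0,-0.98,0,1],[0,0,0,0,-0.98,0,1]])

```text
time_s: 17.83
position: [0.5068, -0.0023, 0.2976]
orientation: [0.688, 0.573, 0.341, -0.285]
wrist_force: [0.1, 0.7, -0.2]
width: 0.0854
finger_force: 0.0
```

Emit:
send_rows(plan=[[0,0,0,0,-0.98,0,1],[0,0,0,0,-0.98,0,1],[0,0,0,0,-0.98,0,1],[0,0,0,0,-0.98,0,1],[0,0,0,0,-0.98,0,1],[0,0,0,0,-0.98,0,1],[0,0,0,0,-0.98,0,1],[0,0,0,0,-0.98,0,1],[0,0,0,0,-0.98,0,1],[0,0,0,0,-0.98,0,1]])

```text
time_s: 18.67
position: [0.5063, -0.0014, 0.2976]
orientation: [0.766, 0.64, -0.041, 0.034]
wrist_force: [0.0, 0.0, -0.2]
width: 0.0855
finger_force: 0.0
```

Emit:
send_rows(plan=[[0,0,0,0,-0.98,0,1],[0,0,0,0,-0.98,0,1],[0,0,0,0,-0.98,0,1],[0,0,0,0,-0.98,0,1],[0,0,0,0,-0.98,0,1],[0,0,0,0,-0.98,0,1],[0,0,0,0,-0.98,0,1],[0,0,0,0,-0.98,0,1],[0,0,0,0,-0.98,0,1],[0,0,0,0,-0.98,0,1]])

```text
time_s: 19.5
position: [0.5066, -0.0012, 0.2973]
orientation: [0.647, 0.542, -0.412, 0.344]
wrist_force: [-0.8, -0.3, -0.5]
width: 0.0855
finger_force: 0.0
```

Emit:
send_rows(plan=[[0.42,0,-0.89,0,0,0,1],[0.42,0,-0.89,0,0,0,1],[0.42,0,-0.89,0,0,0,1],[0.42,0,-0.89,0,0,0,1],[0.42,0,-0.89,0,0,0,1],[0.42,0,-0.89,0,0,0,1],[0.42,0,-0.89,0,0,0,1],[0,0,0,0,0,0,1]])

```text
time_s: 20.17
position: [0.5379, 0.1713, 0.2965]
orientation: [0.648, 0.544, -0.41, 0.343]
wrist_force: [0.1, 0.9, 0.4]
width: 0.0855
finger_force: 0.0
```

```bash
cat > t10.py <<'E'
from plan import *
s=S();M=np.array([.5225,.082,0]);R=tool(-100.8,25,1);print(s.p.round(3),s.q.round(2))
s.turn(R,"fix",1)
pre=at((M[0],M[1],.068),R)-.10*R[:,2]
s.go(pre,"down");s.go(pre+.1*R[:,2],"in")
E
python3 t10.py
```

```text
[0.538 0.171 0.297] [ 0.47  0.77  1.26 -0.85  1.87  0.73]
fix: 1 rows d=[0.0, 0.0, 0.0] r=[0.108, -0.075, 0.066] | p=[0.538, 0.171, 0.297] q=[0.47, 0.78, 1.25, -0.85, 1.89, 0.73] err=0.000 v=[0.0, 0.01, 0.01, 0.0, 0.01, 0.0] J4J5rng=-0.85..-0.85,1.87..1.89
down: 8 rows d=[0.844, 0.008, 0.419] r=[0.0, 0.0, 0.0] | p=[0.539, 0.167, 0.108] q=[0.47, 1.03, 1.29, -0.81, 1.69, 0.95] err=0.000 v=[0.0, 0.03, 0.01, 0.01, 0.03, 0.03] J4J5rng=-0.85..-0.81,1.69..1.89
in: 5 rows d=[-0.0, 0.0, 0.8] r=[0.0, 0.0, 0.0] | p=[0.522, 0.078, 0.066] q=[0.35, 1.05, 1.46, -0.89, 1.51, 1.04] err=0.000 v=[0.02, 0.01, 0.04, 0.02, 0.04, 0.02] J4J5rng=-0.89..-0.81,1.51..1.69
```

Emit:
send_rows(plan=[[0,0,0,0.11,-0.07,0.07,1],[0.84,0,0.42,0,0,0,1],[0.84,0,0.42,0,0,0,1],[0.84,0,0.42,0,0,0,1],[0.84,0,0.42,0,0,0,1],[0.84,0,0.42,0,0,0,1],[0.84,0,0.42,0,0,0,1],[0.84,0,0.42,0,0,0,1],[0.84,0,0.42,0,0,0,1],[0,0,0,0,0,0,1]])

```text
time_s: 21.0
position: [0.5346, 0.1597, 0.1059]
orientation: [0.65, 0.536, -0.419, 0.34]
wrist_force: [-0.7, 0.0, -0.0]
width: 0.0852
finger_force: 0.0
```

Emit:
send_rows(plan=[[0,0,0.8,0,0,0,1],[0,0,0.8,0,0,0,1],[0,0,0.8,0,0,0,1],[0,0,0.8,0,0,0,1],[0,0,0.8,0,0,0,1],[0,0,0,0,0,0,1],[0,0,0,0,0,0,1]])

```text
time_s: 21.58
position: [0.5197, 0.0716, 0.0692]
orientation: [0.652, 0.535, -0.416, 0.342]
wrist_force: [-0.1, 1.1, -0.3]
width: 0.0857
finger_force: 0.0
```

Emit:
send_rows(plan=[[0,0,0,0,0,0,0.7],[0,0,0,0,0,0,0.65],[0,0,0,0,0,0,0.62],[0,0,0,0,0,0,0.5],[0,0,0,0,0,0,0.4],[0,0,0,0,0,0,0.3],[0,0,0,0,0,0,0.3]], newtons=70)

```text
time_s: 22.17
position: [0.5209, 0.0732, 0.0691]
orientation: [0.652, 0.535, -0.414, 0.343]
wrist_force: [2.4, 3.1, 5.6]
width: 0.0533
finger_force: 72.6
```

```bash
cat > t11.py <<'E'
from plan import *
s=S();print(s.p.round(4),"pitch",np.degrees(np.arcsin(-s.R[2,2])),"yaw",np.degrees(np.arctan2(s.R[1,2],s.R[0,2])),"ytilt",s.R[2,1].round(4),s.q.round(2),env.state()["width"])
g=np.array([H[0],H[1],.177]);OUT=g-.09*UX
s.go(s.p+.05*Z,"up");s.go((.48,.02,.28),"lift");s.yaw(-180,"yaw-180",32);s.yaw(-40,"yawW",8)
s.go(at(OUT,s.R)+[0,0,.025],"stage");s.turn(tool(yx,25,1),"yawhang",18)
E
python3 t11.py
```

```text
[0.5209 0.0732 0.0691] pitch 24.968008966446543 yaw -100.97552093980757 ytilt 0.0038 [ 0.35  1.04  1.47 -0.89  1.51  1.04] 0.05325020975259323
up: 3 rows d=[-0.604, 0.003, -0.281] r=[0.0, 0.0, 0.0] | p=[0.521, 0.073, 0.119] q=[0.35, 0.96, 1.48, -0.89, 1.55, 0.99] err=0.000 v=[0.0, 0.03, 0.0, 0.0, 0.01, 0.02] J4J5rng=-0.89..-0.89,1.51..1.55
lift: 8 rows d=[-0.856, -0.147, -0.067] r=[0.0, 0.0, 0.0] | p=[0.48, 0.02, 0.28] q=[0.29, 0.66, 1.62, -0.94, 1.62, 0.83] err=0.000 v=[0.01, 0.04, 0.02, 0.01, 0.01, 0.03] J4J5rng=-0.94..-0.89,1.55..1.62
yaw-180: 32 rows d=[0.0, 0.0, 0.0] r=[0.85, -0.004, 0.396] | p=[0.48, 0.02, 0.28] q=[-0.72, 0.56, 1.88, 0.9, 1.54, 2.16] err=0.000 v=[0.04, 0.02, 0.06, 0.07, 0.07, 0.07] J4J5rng=-0.94..0.90,1.54..2.24
yawW: 8 rows d=[0.0, 0.0, 0.0] r=[0.755, -0.003, 0.352] | p=[0.48, 0.02, 0.28] q=[-0.83, 0.44, 2.31, 1.45, 1.15, 2.0] err=0.000 v=[0.02, 0.02, 0.05, 0.1, 0.05, 0.04] J4J5rng=0.90..1.45,1.15..1.54
stage: 10 rows d=[0.51, -0.829, -0.343] r=[0.0, 0.0, 0.0] | p=[0.508, -0.224, 0.2] q=[-1.12, 0.72, 1.91, 1.15, 1.3, 2.09] err=0.000 v=[0.05, 0.03, 0.05, 0.04, 0.02, 0.02] J4J5rng=1.15..1.45,1.15..1.30
yawhang: 18 rows d=[0.0, 0.0, 0.0] r=[0.672, -0.001, 0.311] | p=[0.508, -0.224, 0.2] q=[-0.53, 0.72, 2.36, 3.34, 1.07, 1.56] err=0.000 v=[0.07, 0.01, 0.05, 0.15, 0.05, 0.06] J4J5rng=1.15..3.34,1.07..1.30
```

```bash
cat > t11.py <<'E'
from plan import *
s=S()
g=np.array([H[0],H[1],.177]);OUT=g-.09*UX
s.go(s.p+.05*Z,"up");s.go((.43,.09,.28),"lift");s.yaw(-180,"yaw-180",32);s.go((.48,.02,.28),"shift");s.yaw(-40,"yawW",8)
s.go(at(OUT,s.R)+[0,0,.025],"stage");s.turn(tool(yx,25,1),"yawhang",18)
E
python3 t11.py
```

```text
up: 3 rows d=[-0.604, 0.003, -0.281] r=[0.0, 0.0, 0.0] | p=[0.521, 0.073, 0.119] q=[0.35, 0.96, 1.48, -0.89, 1.55, 0.99] err=0.000 v=[0.0, 0.03, 0.0, 0.0, 0.01, 0.02] J4J5rng=-0.89..-0.89,1.51..1.55
lift: 7 rows d=[-0.838, -0.525, -0.384] r=[0.0, 0.0, 0.0] | p=[0.43, 0.09, 0.28] q=[0.43, 0.65, 1.63, -0.84, 1.69, 0.91] err=0.000 v=[0.01, 0.04, 0.03, 0.01, 0.03, 0.02] J4J5rng=-0.89..-0.84,1.55..1.69
yaw-180: 32 rows d=[0.0, 0.0, 0.0] r=[0.85, -0.004, 0.396] | p=[0.43, 0.09, 0.28] q=[-0.67, 0.5, 2.07, 0.94, 1.44, 2.08] err=0.000 v=[0.04, 0.02, 0.06, 0.07, 0.06, 0.06] J4J5rng=-0.84..0.94,1.44..2.17
shift: 3 rows d=[0.33, -0.834, -0.716] r=[0.0, 0.0, 0.0] | p=[0.48, 0.02, 0.28] q=[-0.72, 0.56, 1.88, 0.9, 1.54, 2.16] err=0.000 v=[0.02, 0.02, 0.06, 0.02, 0.03, 0.03] J4J5rng=0.90..0.94,1.44..1.54
yawW: 8 rows d=[0.0, 0.0, 0.0] r=[0.755, -0.003, 0.352] | p=[0.48, 0.02, 0.28] q=[-0.83, 0.44, 2.31, 1.45, 1.15, 2.0] err=0.000 v=[0.02, 0.02, 0.05, 0.1, 0.05, 0.04] J4J5rng=0.90..1.45,1.15..1.54
stage: 10 rows d=[0.51, -0.829, -0.343] r=[0.0, 0.0, 0.0] | p=[0.508, -0.224, 0.2] q=[-1.12, 0.72, 1.91, 1.15, 1.3, 2.09] err=0.000 v=[0.05, 0.03, 0.05, 0.04, 0.02, 0.02] J4J5rng=1.15..1.45,1.15..1.30
yawhang: 18 rows d=[0.0, 0.0, 0.0] r=[0.672, -0.001, 0.311] | p=[0.508, -0.224, 0.2] q=[-0.53, 0.72, 2.36, 3.34, 1.07, 1.56] err=0.000 v=[0.07, 0.01, 0.05, 0.15, 0.05, 0.06] J4J5rng=1.15..3.34,1.07..1.30
```

Emit:
send_rows(plan=[[-0.3,0,-0.14,0,0,0,0.3],[-0.6,0,-0.28,0,0,0,0.3],[-0.6,0,-0.28,0,0,0,0.3],[-0.84,-0.52,-0.38,0,0,0,0.3],[-0.84,-0.52,-0.38,0,0,0,0.3],[-0.84,-0.52,-0.38,0,0,0,0.3],[-0.84,-0.52,-0.38,0,0,0,0.3],[-0.84,-0.52,-0.38,0,0,0,0.3],[-0.84,-0.52,-0.38,0,0,0,0.3],[-0.84,-0.52,-0.38,0,0,0,0.3]])

```text
time_s: 23.0
position: [0.4286, 0.0884, 0.2711]
orientation: [0.652, 0.536, -0.415, 0.341]
wrist_force: [0.4, 0.6, -2.2]
width: 0.0534
finger_force: 73.2
```

Emit:
send_rows(plan=[[-0.3,0,-0.14,0,0,0,0.3],[0,0,0,0.85,0,0.396,0.3],[0,0,0,0.85,0,0.396,0.3],[0,0,0,0.85,0,0.396,0.3],[0,0,0,0.85,0,0.396,0.3],[0,0,0,0.85,0,0.396,0.3],[0,0,0,0.85,0,0.396,0.3],[0,0,0,0.85,0,0.396,0.3],[0,0,0,0.85,0,0.396,0.3],[0,0,0,0.85,0,0.396,0.3]])

```text
time_s: 23.83
position: [0.4307, 0.0884, 0.2776]
orientation: [0.819, 0.204, -0.521, 0.13]
wrist_force: [0.2, -0.1, -2.5]
width: 0.0535
finger_force: 73.5
```

Emit:
send_rows(plan=[[0,0,0,0.85,0,0.396,0.3],[0,0,0,0.85,0,0.396,0.3],[0,0,0,0.85,0,0.396,0.3],[0,0,0,0.85,0,0.396,0.3],[0,0,0,0.85,0,0.396,0.3],[0,0,0,0.85,0,0.396,0.3],[0,0,0,0.85,0,0.396,0.3],[0,0,0,0.85,0,0.396,0.3],[0,0,0,0.85,0,0.396,0.3],[0,0,0,0.85,0,0.396,0.3]])

```text
time_s: 24.67
position: [0.4308, 0.0879, 0.2777]
orientation: [0.818, -0.207, -0.52, -0.132]
wrist_force: [-0.5, -1.4, -2.2]
width: 0.053
finger_force: 73.5
```

Emit:
send_rows(plan=[[0,0,0,0.85,0,0.396,0.3],[0,0,0,0.85,0,0.396,0.3],[0,0,0,0.85,0,0.396,0.3],[0,0,0,0.85,0,0.396,0.3],[0,0,0,0.85,0,0.396,0.3],[0,0,0,0.85,0,0.396,0.3],[0,0,0,0.85,0,0.396,0.3],[0,0,0,0.85,0,0.396,0.3],[0,0,0,0.85,0,0.396,0.3],[0,0,0,0.85,0,0.396,0.3]])

```text
time_s: 25.5
position: [0.4306, 0.0874, 0.278]
orientation: [0.624, -0.568, -0.396, -0.362]
wrist_force: [0.3, -1.1, -2.5]
width: 0.0534
finger_force: 73.5
```

```bash
cat > t12.py <<'E'
from plan import *
s=S();print(s.p.round(4),"pitch",np.degrees(np.arcsin(-s.R[2,2])),"yaw",np.degrees(np.arctan2(s.R[1,2],s.R[0,2])),"ytilt",s.R[2,1].round(4),s.q.round(2))
g=np.array([H[0],H[1],.177]);OUT=g-.09*UX
s.yaw(80-np.degrees(np.arctan2(s.R[1,2],s.R[0,2])),"to80");s.go((.48,.02,.28),"shift");s.yaw(-40,"yawW",8)
s.go(at(OUT,s.R)+[0,0,.025],"stage");s.turn(tool(yx,25,1),"yawhang",18)
E
python3 t12.py
```

```text
[0.4306 0.0874 0.278 ] pitch 25.1276928142617 yaw 95.30874777097281 ytilt -0.0011 [-0.58  0.56  1.9   0.78  1.6   2.09]
to80: 3 rows d=[0.0, 0.0, 0.0] r=[0.77, 0.001, 0.361] | p=[0.431, 0.087, 0.278] q=[-0.67, 0.51, 2.05, 0.93, 1.45, 2.08] err=0.000 v=[0.03, 0.02, 0.05, 0.05, 0.05, 0.01] J4J5rng=0.78..0.93,1.45..1.60
shift: 3 rows d=[0.304, -0.805, -0.71] r=[0.0, 0.0, 0.0] | p=[0.48, 0.02, 0.28] q=[-0.72, 0.56, 1.87, 0.89, 1.55, 2.16] err=0.000 v=[0.02, 0.02, 0.06, 0.02, 0.03, 0.03] J4J5rng=0.89..0.93,1.45..1.55
yawW: 8 rows d=[0.0, 0.0, 0.0] r=[0.754, 0.001, 0.354] | p=[0.48, 0.02, 0.28] q=[-0.83, 0.44, 2.3, 1.43, 1.15, 2.01] err=0.000 v=[0.02, 0.02, 0.05, 0.09, 0.05, 0.04] J4J5rng=0.89..1.43,1.15..1.55
stage: 10 rows d=[0.521, -0.817, -0.354] r=[0.0, 0.0, 0.0] | p=[0.508, -0.224, 0.2] q=[-1.12, 0.72, 1.9, 1.14, 1.31, 2.1] err=0.000 v=[0.05, 0.03, 0.05, 0.04, 0.02, 0.02] J4J5rng=1.14..1.43,1.15..1.31
yawhang: 18 rows d=[0.0, 0.0, 0.0] r=[0.68, -0.001, 0.318] | p=[0.508, -0.224, 0.2] q=[-0.53, 0.72, 2.36, 3.34, 1.07, 1.56] err=0.000 v=[0.07, 0.01, 0.05, 0.15, 0.05, 0.06] J4J5rng=1.14..3.34,1.07..1.31
```

Emit:
send_rows(plan=[[0,0,0,0.77,0,0.36,0.3],[0,0,0,0.77,0,0.36,0.3],[0,0,0,0.77,0,0.36,0.3],[0.3,-0.8,-0.71,0,0,0,0.3],[0.3,-0.8,-0.71,0,0,0,0.3],[0.3,-0.8,-0.71,0,0,0,0.3],[0,0,0,0.75,0,0.35,0.3],[0,0,0,0.75,0,0.35,0.3],[0,0,0,0.75,0,0.35,0.3],[0,0,0,0.75,0,0.35,0.3]])

```text
time_s: 26.33
position: [0.4797, 0.0203, 0.2801]
orientation: [-0.423, 0.73, 0.269, 0.464]
wrist_force: [0.3, -0.5, -2.1]
width: 0.0532
finger_force: 74.0
```

Emit:
send_rows(plan=[[0,0,0,0.75,0,0.35,0.3],[0,0,0,0.75,0,0.35,0.3],[0,0,0,0.75,0,0.35,0.3],[0,0,0,0.75,0,0.35,0.3],[0.52,-0.82,-0.35,0,0,0,0.3],[0.52,-0.82,-0.35,0,0,0,0.3],[0.52,-0.82,-0.35,0,0,0,0.3],[0.52,-0.82,-0.35,0,0,0,0.3],[0.52,-0.82,-0.35,0,0,0,0.3],[0.52,-0.82,-0.35,0,0,0,0.3]])

```text
time_s: 27.17
position: [0.4985, -0.1261, 0.2313]
orientation: [-0.293, 0.791, 0.186, 0.504]
wrist_force: [0.7, -0.2, -1.3]
width: 0.053
finger_force: 74.3
```

Emit:
send_rows(plan=[[0.52,-0.82,-0.35,0,0,0,0.3],[0.52,-0.82,-0.35,0,0,0,0.3],[0.52,-0.82,-0.35,0,0,0,0.3],[0.52,-0.82,-0.35,0,0,0,0.3],[0,0,0,0.68,0,0.318,0.3],[0,0,0,0.68,0,0.318,0.3],[0,0,0,0.68,0,0.318,0.3],[0,0,0,0.68,0,0.318,0.3],[0,0,0,0.68,0,0.318,0.3],[0,0,0,0.68,0,0.318,0.3]])

```text
time_s: 28.0
position: [0.5107, -0.2223, 0.1993]
orientation: [-0.098, 0.838, 0.063, 0.533]
wrist_force: [-1.1, 1.0, -1.7]
width: 0.0537
finger_force: 74.4
```

Emit:
send_rows(plan=[[0,0,0,0.68,0,0.318,0.3],[0,0,0,0.68,0,0.318,0.3],[0,0,0,0.68,0,0.318,0.3],[0,0,0,0.68,0,0.318,0.3],[0,0,0,0.68,0,0.318,0.3],[0,0,0,0.68,0,0.318,0.3],[0,0,0,0.68,0,0.318,0.3],[0,0,0,0.68,0,0.318,0.3],[0,0,0,0.68,0,0.318,0.3],[0,0,0,0.68,0,0.318,0.3]])

```text
time_s: 28.83
position: [0.5105, -0.2216, 0.1986]
orientation: [0.231, 0.812, -0.145, 0.515]
wrist_force: [0.8, -0.5, -2.3]
width: 0.0533
finger_force: 74.4
```

Emit:
send_rows(plan=[[0,0,0,0.68,0,0.318,0.3],[0,0,0,0.68,0,0.318,0.3],[0,0,0,0,0,0,0.3]])

```text
time_s: 29.08
position: [0.5128, -0.219, 0.1997]
orientation: [0.291, 0.792, -0.184, 0.504]
wrist_force: [1.1, 1.7, -1.9]
width: 0.0531
finger_force: 74.4
```

```bash
cat > t13.py <<'E'
from plan import *
import sys
s=S();f=env.state();print(s.p.round(4),"ux,uy rel hook",s.p@UX-H@UX,s.p@UY-H@UY,"pitch",np.degrees(np.arcsin(-s.R[2,2])),"yaw",np.degrees(np.arctan2(s.R[1,2],s.R[0,2])),"ytilt",s.R[2,1].round(4),s.q.round(2),np.round(f["wrist_force"],1),round(f["width"],4))
sc,t=env.read_camera("scene"),env.read_camera("top")
g=lambda im:np.clip(255*(im/255.)**.6,0,255).astype(np.uint8)
x,y=375,255
cv2.imwrite(f"pics/{sys.argv[1]}.png",np.hstack([g(crop(sc,375,255,66,100,6)),g(crop(t,392,185,66,100,6))]))
B=s.p-.005*s.R[:,2];B[2]=s.p[2]+.0839+.005
T=B-.031*Z
print("bail",proj(sc,B),proj(t,B),"housing top front corners",[proj(t,T-.012*UX+k*.027*UY).round(1).tolist() for k in(1,-1)],"back",[proj(t,T+.012*UX+k*.027*UY).round(1).tolist() for k in(1,-1)])
s.turn(tool(yx,25,1),"fix",1)
E
python3 t13.py pre
```

```text
[ 0.5128 -0.219   0.1997] ux,uy rel hook -0.08849406841721807 0.011148290178856546 pitch 25.100685163275156 yaw -40.17746223462561 ytilt 0.0019 [-0.52  0.71  2.35  3.33  1.05  1.56] [ 1.1  1.7 -1.9] 0.0531
bail [384.99830612 278.25191997] [411.0849649  247.56477084] housing top front corners [[398.6, 246.4], [414.2, 259.0]] back [[404.1, 239.8], [419.6, 252.2]]
fix: 1 rows d=[0.0, 0.0, 0.0] r=[0.133, -0.017, 0.042] | p=[0.513, -0.219, 0.2] q=[-0.51, 0.71, 2.34, 3.36, 1.05, 1.55] err=0.000 v=[0.01, 0.0, 0.0, 0.03, 0.0, 0.01] J4J5rng=3.33..3.36,1.05..1.05
```

View pics/pre.png

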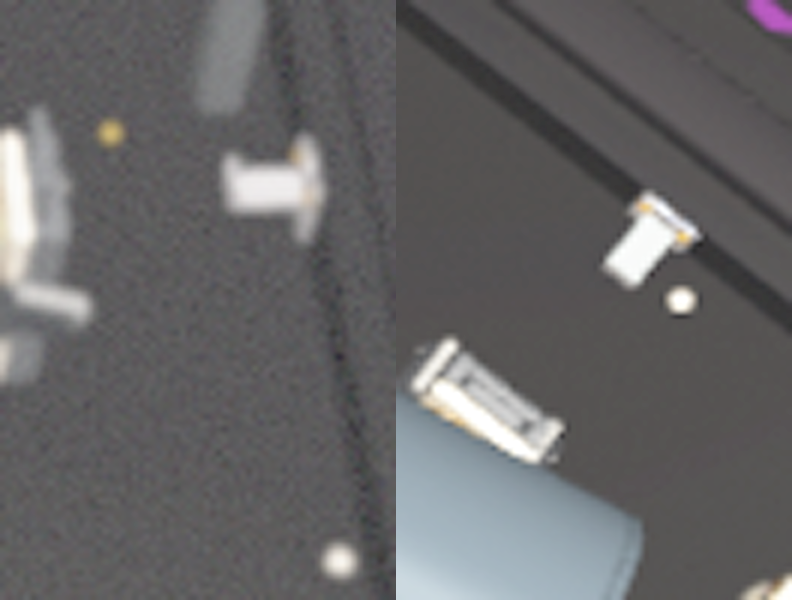

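The held gauge shows at top (408,250), ivory dial side outward, about 6 mm further out than the grasp point. The hook strip is bare at (433,226). I'll fix the yaw, centre it sideways at mid passing height, then go in.

```bash
cat > t14.py <<'E'
from plan import *
s=S();s.turn(tool(yx,25,1),"fix",1)
tgt=lambda x:(H@UX+x)*UX+(H@UY+.0005)*UY+.1950*Z
s.go(tgt(-.0885),"align",3);s.go(tgt(-.035),"in1",4);s.go(tgt(.0055),"in2",8)
E
python3 t14.py
```

```text
fix: 1 rows d=[0.0, 0.0, 0.0] r=[0.139, -0.013, 0.047] | p=[0.512, -0.22, 0.2] q=[-0.51, 0.71, 2.35, 3.35, 1.05, 1.55] err=0.000 v=[0.01, 0.0, 0.01, 0.03, 0.0, 0.01] J4J5rng=3.32..3.35,1.05..1.06
align: 3 rows d=[0.061, -0.122, 0.022] r=[0.0, 0.0, 0.0] | p=[0.506, -0.227, 0.195] q=[-0.54, 0.73, 2.36, 3.32, 1.09, 1.56] err=0.000 v=[0.01, 0.01, 0.01, 0.01, 0.01, 0.0] J4J5rng=3.32..3.35,1.05..1.09
in1: 4 rows d=[-0.226, 0.0, 0.485] r=[0.0, 0.0, 0.0] | p=[0.546, -0.262, 0.195] q=[-0.57, 0.71, 2.24, 3.31, 0.94, 1.53] err=0.000 v=[0.01, 0.01, 0.03, 0.0, 0.04, 0.01] J4J5rng=3.31..3.32,0.94..1.09
in2: 8 rows d=[-0.086, 0.0, 0.184] r=[0.0, 0.0, 0.0] | p=[0.577, -0.289, 0.195] q=[-0.58, 0.7, 2.14, 3.3, 0.84, 1.52] err=0.000 v=[0.0, 0.0, 0.01, 0.0, 0.01, 0.0] J4J5rng=3.30..3.31,0.84..0.94
```

Emit:
send_rows(plan=[[0,0,0,0.14,-0.01,0.05,0.3],[0.06,-0.12,0.02,0,0,0,0.3],[0.06,-0.12,0.02,0,0,0,0.3],[0.06,-0.12,0.02,0,0,0,0.3],[-0.22,0,0.48,0,0,0,0.3],[-0.22,0,0.48,0,0,0,0.3],[-0.22,0,0.48,0,0,0,0.3],[-0.22,0,0.48,0,0,0,0.3],[0,0,0,0,0,0,0.3],[0,0,0,0,0,0,0.3]])

```text
time_s: 30.02
position: [0.5441, -0.2636, 0.1952]
orientation: [0.298, 0.789, -0.19, 0.503]
wrist_force: [0.3, 0.6, -1.5]
width: 0.0533
finger_force: 74.4
```

```bash
cat > t15.py <<'E'
from plan import *
s=S();f=env.state();print(s.p.round(4),"rel",(s.p@UX-H@UX).round(4),(s.p@UY-H@UY).round(4),"pitch",np.degrees(np.arcsin(-s.R[2,2])),"yaw",np.degrees(np.arctan2(s.R[1,2],s.R[0,2])),"ytilt",s.R[2,1].round(4),np.round(f["wrist_force"],1))
t=env.read_camera("top");sc=env.read_camera("scene")
cv2.imwrite("pics/in1.png",np.hstack([np.clip(255*(crop(c,x,y,66,100,6)/255.)**.6,0,255).astype(np.uint8) for c,x,y in((sc,375,255),(t,392,185))]))
h=cv2.cvtColor(t["frame"],cv2.COLOR_RGB2HSV)
g=cv2.cvtColor(t["frame"],cv2.COLOR_RGB2GRAY)
tgt=lambda x:(H@UX+x)*UX+(H@UY+.0005)*UY+.1950*Z
for x in(-.012,-.0105):
    B=s.p+x*UX;B[2]=s.p[2]+.0839
    P_=lambda a,b,c:(proj(t,B+a*UX+b*UY+c*Z)-[392,185])*6+[396,0]
    print(x,"bailbar ends",P_(0,.0145,.005).round(),P_(0,-.0145,.005).round(),"front top",P_(-.012,.027,-.026).round(),P_(-.012,-.027,-.026).round(),"back top",P_(.012,.027,-.026).round(),P_(.012,-.027,-.026).round())
    print("hook lip px",((proj(t,H-.019*UX+.01*Z)-[392,185])*6+[396,0]).round())
s.go(tgt(.0055),"in2",8)
E
python3 t15.py
```

```text
[ 0.5441 -0.2636  0.1952] rel -0.0356 -0.0019 pitch 24.95813667585577 yaw -41.380708913773 ytilt 0.0004 [ 0.3  0.6 -1.5]
-0.012 bailbar ends [569. 298.] [620. 338.] front top [518. 313.] [611. 387.] back top [550. 273.] [644. 347.]
hook lip px [624. 272.]
-0.0105 bailbar ends [571. 295.] [622. 336.] front top [520. 310.] [613. 384.] back top [552. 271.] [646. 345.]
hook lip px [624. 272.]
in2: 8 rows d=[-0.086, 0.013, 0.186] r=[0.0, 0.0, 0.0] | p=[0.577, -0.289, 0.195] q=[-0.58, 0.7, 2.14, 3.31, 0.84, 1.52] err=0.000 v=[0.0, 0.0, 0.01, 0.0, 0.01, 0.0] J4J5rng=3.31..3.31,0.84..0.94
```

View pics/in1.png

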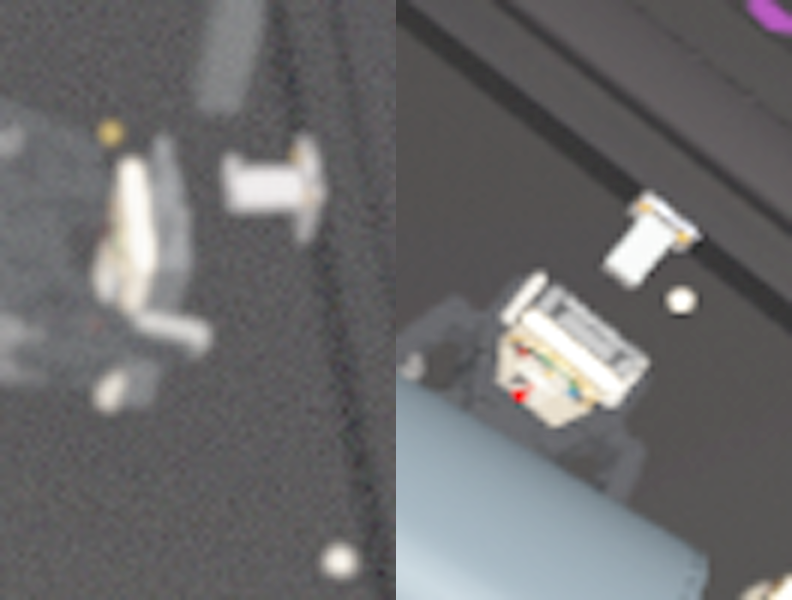

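In the top view the gauge's top corners are at about (417,231) and (434,245), centred on the hook line. The dial is outward and the bail is just short of the lip. I'm going in slowly.

Emit:
send_rows(plan=[[-0.074,0.02,0.158,0,0,0,0.3],[-0.074,0.02,0.158,0,0,0,0.3],[-0.074,0.02,0.158,0,0,0,0.3],[-0.074,0.02,0.158,0,0,0,0.3],[-0.074,0.02,0.158,0,0,0,0.3],[-0.074,0.02,0.158,0,0,0,0.3],[0,0,0,0,0,0,0.3]])

```text
time_s: 30.7
position: [0.5675, -0.2783, 0.1961]
orientation: [0.297, 0.788, -0.19, 0.504]
wrist_force: [0.5, -0.0, -1.9]
width: 0.0533
finger_force: 74.4
```

Emit:
send_rows(plan=[[-0.074,0,0.158,0,0,0,0.3],[-0.074,0,0.158,0,0,0,0.3],[-0.074,0,0.158,0,0,0,0.3],[-0.074,0,0.158,0,0,0,0.3],[0,0,0,0,0,0,0.3]])

```text
time_s: 31.12
position: [0.5805, -0.29, 0.1961]
orientation: [0.297, 0.788, -0.19, 0.504]
wrist_force: [0.0, 0.6, -1.4]
width: 0.0535
finger_force: 74.4
```

```bash
cat > t16.py <<'E'
from plan import *
s=S();f=env.state();print(s.p.round(4),"rel",(s.p@UX-H@UX).round(4),(s.p@UY-H@UY).round(4),"pitch",np.degrees(np.arcsin(-s.R[2,2])),"yaw",np.degrees(np.arctan2(s.R[1,2],s.R[0,2])),"ytilt",s.R[2,1].round(4),np.round(f["wrist_force"],1),f["time_s"])
E
python3 t16.py
```

```text
[ 0.5805 -0.29    0.1961] rel 0.0092 0.0021 pitch 24.823469549550815 yaw -41.297231000013 ytilt 0.0008 [ 0.   0.6 -1.4] 31.1167
```

Emit:
send_rows(plan=[[0.127,0,0.059,0,0,0,0.3],[0.127,0,0.059,0,0,0,0.3],[0.127,0,0.059,0,0,0,0.3],[0.127,0,0.059,0,0,0,0.3],[0,0,0,0,0,0,0.3],[0,0,0,0,0,0,0.3]])

```text
time_s: 31.62
position: [0.5794, -0.289, 0.1809]
orientation: [0.297, 0.789, -0.189, 0.503]
wrist_force: [-0.1, -0.3, -1.9]
width: 0.0531
finger_force: 74.4
```

Emit:
send_rows(plan=[[0.05,0,0.023,0,0,0,0.3],[0.05,0,0.023,0,0,0,0.3],[0,0,0,0,0,0,0.3]])

```text
time_s: 31.87
position: [0.5796, -0.289, 0.1786]
orientation: [0.297, 0.789, -0.189, 0.503]
wrist_force: [1.0, 0.4, -2.9]
width: 0.0531
finger_force: 74.4
```

Emit:
send_rows(plan=[[0.04,0,0.018,0,0,0,0.3],[0.04,0,0.018,0,0,0,0.3],[0,0,0,0,0,0,0.3]])

```text
time_s: 32.12
position: [0.58, -0.2894, 0.1776]
orientation: [0.297, 0.788, -0.19, 0.505]
wrist_force: [-0.1, 0.5, 1.2]
width: 0.0533
finger_force: 74.7
```

Contact came at the predicted height, so the bail sits on the strip. I'm letting go and retreating.

Emit:
send_rows(plan=[[0,0,0,0,0,0,0.62],[0,0,0,0,0,0,0.66],[0,0,0,0,0,0,0.72],[0,0,0,0,0,0,0.8],[0,0,0,0,0,0,1],[0,0,0,0,0,0,1],[0,0,0,0,0,0,1],[0,0,0,0,0,0,1]])

```text
time_s: 32.78
position: [0.5795, -0.2891, 0.1766]
orientation: [0.297, 0.789, -0.189, 0.503]
wrist_force: [-0.0, -0.6, 0.6]
width: 0.0853
finger_force: 0.0
```

Emit:
send_rows(plan=[[0,0,-0.2,0,0,0,1],[0,0,-0.4,0,0,0,1],[0,0,-0.5,0,0,0,1],[0,0,-0.5,0,0,0,1],[0,0,-0.5,0,0,0,1],[0,0,-0.5,0,0,0,1],[0,0,-0.5,0,0,0,1],[0,0,-0.5,0,0,0,1],[0,0,0,0,0,0,1],[0,0,0,0,0,0,1]])

```text
time_s: 33.62
position: [0.5179, -0.2347, 0.215]
orientation: [0.297, 0.789, -0.189, 0.503]
wrist_force: [0.2, -0.5, 0.0]
width: 0.0851
finger_force: 0.0
```

Emit:
send_rows(plan=[[0,0,0,0,0,0,1],[0,0,0,0,0,0,1],[0,0,0,0,0,0,1],[0,0,0,0,0,0,1],[0,0,0,0,0,0,1],[0,0,0,0,0,0,1],[0,0,0,0,0,0,1],[0,0,0,0,0,0,1],[0,0,0,0,0,0,1],[0,0,0,0,0,0,1]])

```text
time_s: 34.45
position: [0.5182, -0.2352, 0.2146]
orientation: [0.297, 0.789, -0.189, 0.503]
wrist_force: [-0.4, -0.0, 1.0]
width: 0.0854
finger_force: 0.0
```

```bash
python3 t16.py; python3 t6.py final
```

```text
[ 0.5182 -0.2352  0.2146] rel -0.0737 0.0025 pitch 24.94101087476325 yaw -41.283996204658436 ytilt 0.0005 [-0.4 -0.   1. ] 34.45
[ 0.5182 -0.2352  0.2146] z [ 0.681 -0.598 -0.422] y [0.66  0.751 0.001] q [-0.541  0.659  2.314  3.339  0.97   1.535] tau [ 0.28  0.32 -0.01] [-0.4 -0.   1. ] 0.0854
```

View pics/final.png

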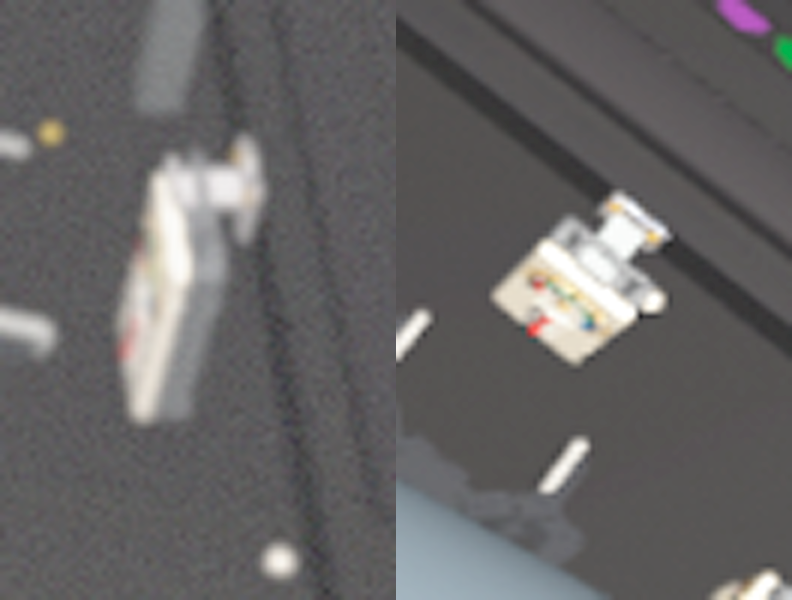

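The gauge hangs on the hook at top (432,228) with the ivory dial side outward, parallel to the apron, and the fingers are clear. I'll check that it is at rest, then hand in.

```bash
python3 - <<'E'
from h import *
a=env.read_camera("top")["frame"].astype(int)
for _ in range(4): env.read_camera("scene")
b=env.read_camera("top")["frame"].astype(int)
d=np.abs(a-b)[200:260,405:450].mean();print("motion diff",d)
t0=cv2.imread("pics/top0.png")[:,:,::-1].astype(int)
m=(np.abs(b-t0).max(2)>60).astype(np.uint8);n,_,st,c=cv2.connectedComponentsWithStats(m)
print([(st[i].tolist()) for i in range(1,n) if st[i,4]>12])
if d<4: print(env.close_job())
E
```

```text
motion diff 0.5232098765432098
[[425, 219, 16, 14, 47], [413, 224, 24, 22, 257], [235, 227, 197, 231, 15850], [395, 237, 8, 9, 32], [421, 258, 8, 9, 32], [34, 315, 152, 165, 7066], [120, 350, 12, 8, 45], [123, 392, 16, 16, 16], [341, 402, 12, 7, 37], [354, 409, 21, 32, 269], [330, 414, 35, 30, 306], [310, 420, 19, 24, 174], [343, 439, 5, 4, 13], [318, 445, 5, 4, 14], [97, 447, 9, 4, 22], [352, 451, 4, 5, 13], [349, 450, 31, 30, 490], [297, 463, 27, 17, 244]]
the job is handed in; nothing more can be done
None
```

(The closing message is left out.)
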